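Tighten the spoked guard on a studio loudspeaker driver

TASK

Take the orange-handled socket key from its stand and, using only the key, tighten the red nut on the rim of the loudspeaker guard by one quarter turn clockwise, then the yellow nut by two quarter turns. Each brass head turns loosely before it bites: press gently while you feel for the fit, and count the turns from the bite, by the coloured pointer. Leave the key standing fully seated on the yellow nut, and leave the blue nut and the other things alone.

Things in the scene. Friction and masses are not known exactly. Their poses are not given: they have to be found in the camera images.
- driver: round loudspeaker driver lying face up, fixed, 226 mm across; origin at its centre on the table, z up. Flat rim (73 to 113 mm from the centre), its top 60 mm above the table. Three like nuts stand on it, 85 mm from the centre: red along this frame's +x, yellow 120 deg clockwise of it seen from above, blue 120 deg the other way. Each: coloured collar with pointer, brass head above
- nut_red (a point): top centre of the red nut at rest, 83 mm above the table, on its axis. All nuts: brass head 26 mm square, 12 mm high, its foot 8 mm above the rim, topped by a round cone 3 mm high, 26 mm across narrowing to 18. The head gives way downwards on a spring (1.5 N at first, then 1 N per mm) by 6 mm, then is hard
- nut_yellow (a point): top centre of the yellow nut at rest, 83 mm above the table, on its axis. All nuts: the head turns lightly (0.03 N m) on its core over 1.3 rad: at one end its square is in line with the pointer, at the other, 1.3 rad clockwise of it, it bites and takes the core along. It starts unmeasured, 0 to 1.25 rad clockwise of the pointer
- nut_blue (a point): top centre of the blue nut at rest, 83 mm above the table, on its axis; this nut is already tight, leave it
- core_red (a joint): core of the red nut: collar of its colour, 38 mm across, 5 mm high, with a pointer that at 0 points straight out from the driver's centre. Value: angle tightened (rad, grows clockwise seen from above), 0 at the start; stays where left; takes about 0.09 N m to turn.
- core_yellow (a joint): core of the yellow nut: collar of its colour, 38 mm across, 5 mm high, with a pointer that at 0 points straight out from the driver's centre. Value: angle tightened (rad, grows clockwise seen from above), 0 at the start; stays where left; takes about 0.09 N m to turn.
- core_blue (a joint): core of the blue nut: collar of its colour, 38 mm across, 5 mm high, with a pointer that at 0 points straight out from the driver's centre. Value: angle tightened (rad, grows clockwise seen from above), 0 at the start; stays where left; takes about 0.09 N m to turn. Leave it at 0
- key: loose socket key, upright, 92 mm tall, 0.14 kg; origin at the centre of its socket mouth (underside), z up. Square hole 30 mm wide, 15 mm deep, sides along x and y; outside 40 mm square, 20 mm tall. Shank 12 mm thick. Orange handle blade 50 to 92 mm above the mouth, 44 mm wide along x, 14 mm thick along y: grip it across y
- key_mouth (a point): the key's origin, centre of its socket mouth. Seated on a nut it is 15 mm below the nut's top (68 mm above the table; 65 mm with the head pressed in 3 mm, when the socket meets the collar); not lined up, it rests on the square head 12 mm higher (80 mm). Seated, the socket has about 0.16 rad of turning play either way on the square
- stand: fixed dark wooden block, 70 x 70 x 20 mm, with a steel stub 27 mm square on which the key is parked, mouth 25 mm above the table; origin at the centre of its underside
- mug: blue mug, 76 mm across, 90 mm tall, origin at the underside; leave alone
- pump_bottle: clear bottle, 56 mm across, 140 mm tall, origin at the underside; leave alone
- tape_core: grey plastic reel core, 80 mm across, 22 mm tall, origin at the underside; leave alone

How it is judged:
By the outcome, as a careful person would: the job done as asked, in the order asked, and still so for the second after the job is handed in, with the robot touching nothing.
It also fails if it takes over 72 s, if anything falls off the work surface, if the arm or the gripper's body presses on something with over 40 N, if the wrist force passes 120 N, or if a joint passes its speed limit or range.

ROBOT

A 6-joint arm with a two-finger parallel gripper is mounted at the origin on the work surface. World frame = base frame: x ahead of the robot, y to its left, z up, the work surface at z = 0. Lengths are in m, angles in degrees, forces in N, time in s.
With the tool pointing down it reaches from about 0.4 to 0.825 m from the base axis. Payload 7 kg.
Tool frame: the origin (TCP) lies midway between the tips of the shut fingers; the grasp point (between the pads) lies 19 mm behind it (ctrl.grasp_offset is the distance from the TCP to the grasp point, in m); z points along the fingers, x is the direction in which the jaws open and shut, and the axes are right-handed (so a half turn about z gives the same grasp; the last joint's range is limited). The gripper opens to 88 mm and grips with 3 to 60 N. Pads are 19 mm wide; open, the fingers measure 130 mm over their backs; the gripper's body (78 mm by 193 mm) begins 47 mm behind the grasp point.
Start: joints at [-54.196, 20.546, 0.682, 0, -70.136, -16.507], TCP at [0.223, -0.637, 0.227] pointing down, gripper open.
Joint ranges: [-176.03, 176.03], [-82.01, 121.73], [-58.28, 71.71], [-173.87, 95.51], [-174.79, -0.11], [-173.66, 173.66]. Speed limits (degrees/s): [136.94, 136.94, 172.46, 180, 180, 180].

INTERFACE

Orientations are given as [roll, pitch, yaw] about the fixed x, y, z axes, in that order (R = Rz(yaw) Ry(pitch) Rx(roll)).
In Python, from plant import sensors, snapshot, order, ctrl gives the robot as it stands.
- The arm moves only by the tool send_rows, never from a script. Its argument "commands" is a list of rows, each a list of 3 entries, a list of its own where there are three numbers: the closure, from 0 (fully open) to 1 (shut), then the shift along the world's x, y, z in units of 0.25 m (1.0 is 0.25 m), then the turn, a rotation vector about the world's x, y, z in units of 360 degrees (1.0 is 360 degrees). In form: [[hand, [x, y, z], [ax, ay, az]], ...]. A call has 1 to 12 rows; each row shifts and turns the pose as measured when the row begins; what a row does not reach is not made up. A row lasts 1/10 s, in which the tool goes at most 50 mm and 8.59 degrees, less where a joint would pass 70% of its speed; a pose out of reach is approached as far as the arm can. A call with a number of a shift or a turn outside -1 to 1 is refused whole. A call with a gripper value outside its range is refused whole. The fingers move at their own pace and stop on an object; the grip force is fixed at half the most. Time passes only in rows, so rows that do not move let the fingers close. It gives the time, the measured TCP pose, the force and the opening at its end, in the units of the state.
- sensors.get_obs(): the state, without advancing time (a new reading comes with each control period).
- snapshot(name): name is "scene" or "top" or "wrist"; returns a dict with "color" (420x560x3 uint8, blue, green, red), "z_map" (420x560 float32, m along the optical axis (not along the pixel's ray), 0 where there is no reading), "mtx" (3x3 intrinsics, pixels), "k1" (the pictures are not rectified: a ray, as slopes to the right and down, at radius r is drawn at 1 + k1 r^2 times it, then the intrinsics apply), "xyz" and "attitude" of the camera in the world. Camera axes: x right, y down, z forward; pixel columns grow to the right and rows downward; lengths in m; the calibration is good to about 2 mm. A picture is of the moment at which its call begins.
- order.close_job(): hands the job in, once; it reports no verdict.
The state is a dict: "clock": time; "joint_pos": joint angles; "qvel": joint speeds; "tau": joint torques, N m; "tool_pos": TCP position; "orientation": TCP orientation; "force": force on the tool from outside, world axes, zero at the start; "moment": the same for the moment, N m; "opening": finger opening in m.
Only numpy, scipy, OpenCV 4.12 (cv2) and the standard library are available. Lean on these libraries where they do the work, as an engineer would, in place of code of your own. Each camera call takes 0.05 s, during which the arm holds its last target.

## Working session

There is one attempt and no reset: what is moved stays moved. The work goes in short steps, Python scripts to look and compute and a tool call to move; the robot and the scene stay as the last step left them, time stands still between calls to the robot, and variables do not carry over. Pictures are saved under pics/ and viewed, and the job is handed in when it is done.

Besides the shell and the picture viewer there is one more tool, called after "Emit:" as name([rows], argument=value, ...), one row to a line, values as JSON. send_rows: Moves the arm, as the interface text tells. Its arguments: {"type":"object","properties":{"commands":{"type":"array","items":{"type":"array"}}},"required":["commands"]}

```bash
ls; mkdir -p pics; python3 - <<'E'
from plant import sensors, snapshot, order, ctrl
import cv2
print(sensors.get_obs(), ctrl.grasp_offset)
for n in ["scene","top"]:
    s=snapshot(n); cv2.imwrite(f"pics/{n}0.png",s["color"]); print(n,s["mtx"],s["k1"],s["xyz"],s["attitude"])
E
```

```text
pics
{'clock': 0.0, 'joint_pos': array([-5.41960918e+01,  2.05908891e+01,  6.31614511e-01, -1.99187821e-02,
       -7.01355346e+01, -1.65062096e+01]), 'qvel': array([ 0.03841353, -0.03332524,  0.02968534,  0.10012243,  0.08944168,
        0.07395419]), 'tau': array([ 6.44206175e-04, -5.82722890e+01,  2.93045729e+01,  6.99727133e+00,
        6.83208142e-03, -1.44741675e-04]), 'tool_pos': array([ 0.22286451, -0.6366095 ,  0.22561308]), 'orientation': array([-1.79991013e+02, -9.62224080e-02,  1.09290907e+02]), 'force': array([0.08421452, 0.902561  , 0.07231004]), 'moment': array([-0.06000857, -0.02086396,  0.00638615]), 'opening': 0.08739101668737215} 0.0188
scene [[519.19726135   0.         276.19272624]
 [  0.         519.19726135 201.38517259]
 [  0.           0.           1.        ]] -0.2006569121245693 [1.28176988 0.3170386  1.14167996] [-143.99240031   -0.97816571  111.85460871]
top [[398.55353809   0.         279.70669201]
 [  0.         398.55353809 208.28003061]
 [  0.           0.           1.        ]] -0.11951500675509456 [0.39564149 0.05085307 0.90059625] [-1.68393151e+02  1.28901033e-01 -8.71617960e+01]
```

View pics/scene0.png

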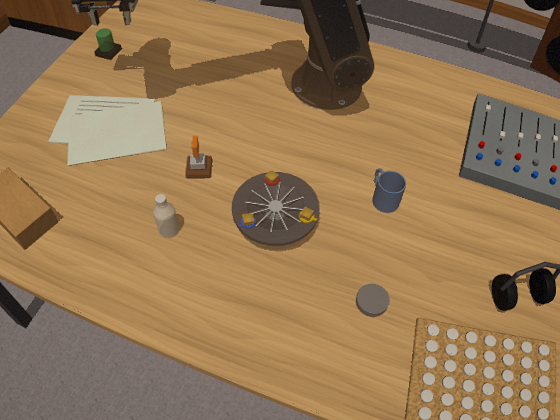

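View pics/top0.png

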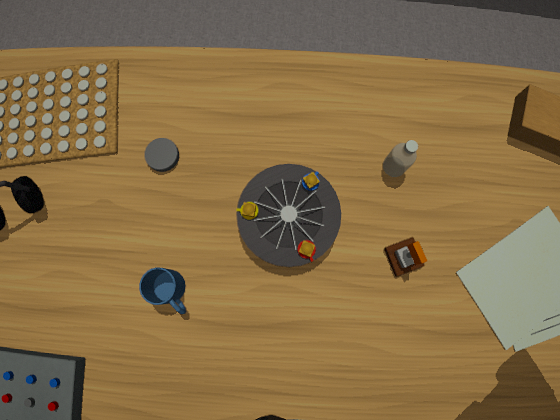

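The top view shows the driver centred near (288,214), with red at (306,250), yellow at (249,210), blue at (312,180) and the key stand at (405,257). I'll zoom in and build the calibration helpers.

```bash
cat > h.py <<'E'
import numpy as np, cv2
from scipy.spatial.transform import Rotation as Ro
from plant import sensors, snapshot, order, ctrl
def R(s): return Ro.from_euler('xyz',s["attitude"],degrees=True).as_matrix()
def dist(s): return np.array([s["k1"],0,0,0],float)
def cloud(s):
    z=s["z_map"]; h,w=z.shape
    u,v=np.meshgrid(np.arange(w),np.arange(h))
    p=cv2.undistortPoints(np.stack([u,v],-1).reshape(-1,1,2).astype(np.float64),s["mtx"],dist(s)).reshape(h,w,2)
    c=np.dstack([p[...,0]*z,p[...,1]*z,z])
    W=c@R(s).T+s["xyz"]; W[z<=0]=np.nan
    return W
def proj(s,P):
    Rm=R(s); rv,_=cv2.Rodrigues(Rm.T); t=-Rm.T@s["xyz"]
    return cv2.projectPoints(np.atleast_2d(P).astype(float),rv,t,s["mtx"],dist(s))[0].reshape(-1,2)
def atz(s,uv,z):
    p=cv2.undistortPoints(np.array(uv,float).reshape(-1,1,2),s["mtx"],dist(s)).reshape(-1,2)
    d=np.c_[p,np.ones(len(p))]@R(s).T
    return s["xyz"]+d*((z-s["xyz"][2])/d[:,2])[:,None]
def crop(s,x,y,r,name,k=7):
    c=s["color"][max(0,y-r):y+r,max(0,x-r):x+r]; cv2.imwrite(name,cv2.resize(c,None,fx=k,fy=k,interpolation=cv2.INTER_CUBIC))
def masks(s):
    hsv=cv2.cvtColor(s["color"],cv2.COLOR_BGR2HSV); return hsv
E
python3 - <<'E'
from h import *
s=snapshot("top"); W=cloud(s)
for u,v in [(200,100),(288,214),(306,248),(249,210),(312,180),(288,255),(405,257),(420,250)]: print((u,v),np.round(W[v,u],4))
# driver rim: points z in 57..63mm near
d=np.linalg.norm(W[...,:2]-W[214,288,:2],axis=-1)
m=(abs(W[...,2]-.06)<.004)&(d<.14)
P=W[m][:,:2]
u8=(m*255).astype(np.uint8)
hull=cv2.convexHull(P.astype(np.float32)); print("circ",cv2.minEnclosingCircle(hull),len(P))
# collars/heads
for n,(u,v) in dict(red=(306,250),yel=(249,210),blu=(312,180)).items():
    q=W[v-14:v+14,u-14:u+14].reshape(-1,3); q=q[q[:,2]>.076]; print(n,len(q),q.mean(0),q[:,2].max(),np.median(q,0))
q=W[235:280,380:440].reshape(-1,3)
for lo,hi in [(.015,.025),(.04,.05),(.1,.125)]:
    a=q[(q[:,2]>lo)&(q[:,2]<hi)]; print(lo,len(a),a.mean(0),a.min(0),a.max(0))
crop(s,288,214,56,"pics/t_dr.png",5); crop(s,408,257,35,"pics/t_key.png",8)
s=snapshot("scene")
crop(s,275,205,50,"pics/s_dr.png",6); crop(s,198,160,35,"pics/s_key.png",8)
E
```

```text
(200, 100) [ 8.447e-01  2.732e-01 -3.000e-04]
(288, 214) [0.5566 0.0429 0.0588]
(306, 248) [0.4828 0.0029 0.0822]
(249, 210) [0.5564 0.125  0.0832]
(312, 180) [ 0.6283 -0.0046  0.0821]
(288, 255) [0.4687 0.0388 0.0582]
(405, 257) [ 0.4768 -0.2149  0.0452]
(420, 250) [ 0.4849 -0.2227  0.1188]
circ ((0.5574069619178772, 0.04286227375268936), 0.1134379580616951) 5220
red 163 [0.4820292 0.0018916 0.0820582] 0.08620113084846115 [0.48219629 0.0021711  0.08211355]
yel 151 [0.55887009 0.12740694 0.08187598] 0.08689268922909887 [0.55864491 0.1272571  0.08198451]
blu 154 [ 0.62877071 -0.00189706  0.08156692] 0.08607875655915265 [ 0.628243   -0.00209664  0.0818367 ]
0.015 511 [ 0.47904677 -0.2121509   0.02039065] [ 0.43866352 -0.26432274  0.01503505] [ 0.52498408 -0.17735363  0.024986  ]
0.04 189 [ 0.4770005  -0.21386681  0.04557752] [ 0.45493193 -0.23281154  0.0401205 ] [ 0.50068635 -0.19611921  0.04986553]
0.1 218 [ 0.48108362 -0.22040249  0.11473771] [ 0.45925674 -0.2353846   0.10010559] [ 0.50308257 -0.20667044  0.12163174]
```

View pics/t_dr.png

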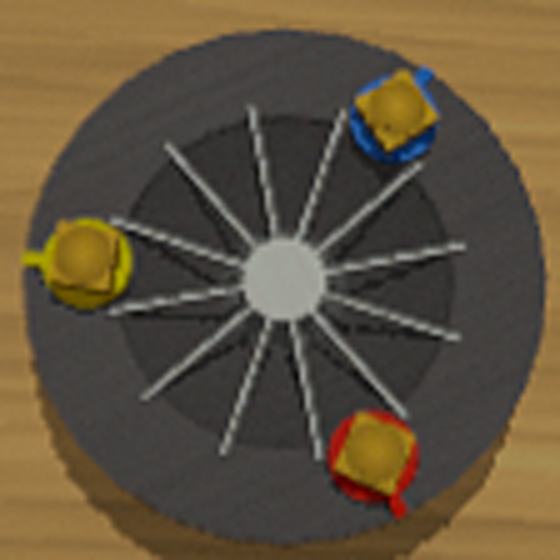

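View pics/t_key.png

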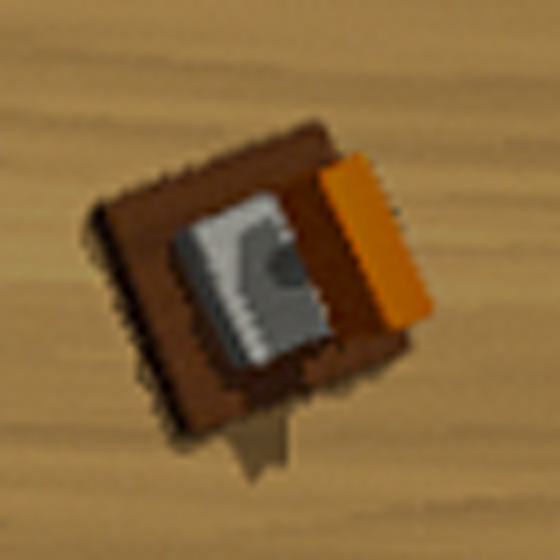

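View pics/s_key.png

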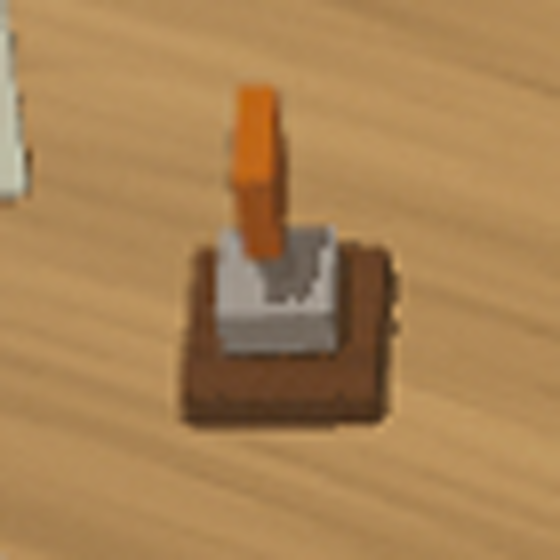

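View pics/s_dr.png

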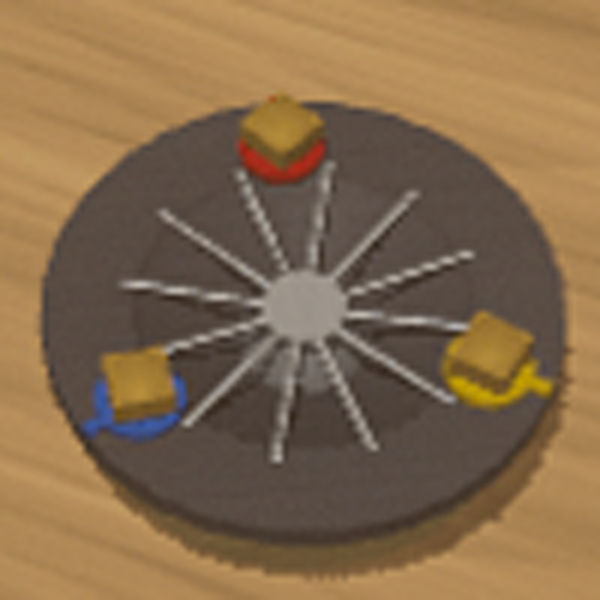

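The driver, key and nuts are all clear: the red pointer is at about 208° world, yellow at about 89°, and the key blade at about 24°. Next I'll refine the key pose and head angles from the colour and cloud data.

```bash
python3 - <<'E'
from h import *
for n in ["top","scene"]:
    s=snapshot(n); W=cloud(s); hsv=cv2.cvtColor(s["color"],cv2.COLOR_BGR2HSV)
    o=(hsv[...,0]>5)&(hsv[...,0]<17)&(hsv[...,1]>200)&(np.linalg.norm(W[...,:2]-[.48,-.217],axis=-1)<.06)
    t=o&(abs(W[...,2]-.117)<.005)
    P=W[t]; print(n,"orange",o.sum(),t.sum(),P.mean(0))
    r=cv2.minAreaRect(P[:,:2].astype(np.float32)); print("rect",r)
    u,sv,vt=np.linalg.svd(P[:,:2]-P[:,:2].mean(0)); print("pca yaw",np.degrees(np.arctan2(vt[0,1],vt[0,0]))%180)
    # stand/key socket top at z=.045
    g=(abs(W[...,2]-.045)<.004)&(np.linalg.norm(W[...,:2]-[.48,-.217],axis=-1)<.04); print("sock",g.sum(),cv2.minAreaRect(W[g][:,:2].astype(np.float32)))
    g=(abs(W[...,2]-.02)<.004)&(np.linalg.norm(W[...,:2]-[.48,-.217],axis=-1)<.06); print("stand",g.sum(),cv2.minAreaRect(W[g][:,:2].astype(np.float32)))
    for nm,c in dict(red=(.4825,.002),yel=(.5585,.1275),blu=(.629,-.002)).items():
        d=np.linalg.norm(W[...,:2]-c,axis=-1)
        b=(d<.022)&(W[...,2]>.077); print(nm,b.sum(),W[b].mean(0),cv2.minAreaRect(W[b][:,:2].astype(np.float32)))
E
```

```text
top orange 426 124 [ 0.47963361 -0.22203016  0.1170729 ]
rect ((0.4813069701194763, -0.22180022299289703), (0.04417652636766434, 0.013804253190755844), 25.072097778320312)
pca yaw 24.49855247757165
sock 187 ((0.4779432415962219, -0.21482543647289276), (0.040093403309583664, 0.024582941085100174), 24.436683654785156)
stand 503 ((0.48135095834732056, -0.221866637468338), (0.07104633003473282, 0.06996861845254898), 21.81410789489746)
red 160 [0.48218973 0.00190382 0.08224203] ((0.4824637174606323, 0.0017770398408174515), (0.025998076424002647, 0.02613980881869793), 68.51290130615234)
yel 151 [0.55891119 0.1271468  0.08200633] ((0.5592640042304993, 0.12743112444877625), (0.02627384662628174, 0.025738198310136795), 83.65581512451172)
blu 149 [ 0.62896782 -0.00199142  0.08205093] ((0.6295937299728394, -0.002055088058114052), (0.026519741863012314, 0.026665326207876205), 35.205467224121094)
scene orange 81 46 [ 0.48491583 -0.21907093  0.11814267]
rect ((0.48344674706459045, -0.21982596814632416), (0.04508094862103462, 0.008609512820839882), 27.932172775268555)
pca yaw 28.482311485896936
sock 135 ((0.48444920778274536, -0.22001032531261444), (0.04319487884640694, 0.03946463018655777), 27.12010383605957)
stand 262 ((0.48567667603492737, -0.21987755596637726), (0.06996269524097443, 0.07163640856742859), 22.38882827758789)
red 86 [0.48582813 0.00447422 0.08219229] ((0.4840865135192871, 0.004796182736754417), (0.02587028220295906, 0.028223948553204536), 69.56385803222656)
yel 97 [0.56273635 0.13028239 0.08223018] ((0.5618872046470642, 0.12968896329402924), (0.02682580053806305, 0.030114419758319855), 84.1046371459961)
blu 99 [6.33251885e-01 5.58809923e-04 8.19845078e-02] ((0.632463276386261, 0.0005164220929145813), (0.028252290561795235, 0.02559717372059822), 36.100704193115234)
```

Key at about (0.482, −0.221), yaw 25°. The red head is about 50° clockwise of its pointer and the yellow about 5°. I'll grip with tool yaw about 295° so joint 6 has plenty of clockwise range left.

Emit:
send_rows([
  [0, [0.048, 0.076, 0], [0, 0, 0.0238]],
  [0, [0.048, 0.076, 0], [0, 0, 0.0238]],
  [0, [0.048, 0.076, 0], [0, 0, 0.0238]],
  [0, [0.048, 0.076, 0], [0, 0, 0.0238]],
  [0, [0.048, 0.076, 0], [0, 0, 0.0238]],
  [0, [0.048, 0.076, 0], [0, 0, 0.0238]],
  [0, [0.048, 0.076, 0], [0, 0, 0.0238]],
  [0, [0.048, 0.076, 0], [0, 0, 0.0238]],
  [0, [0.048, 0.076, 0], [0, 0, 0.0238]],
  [0, [0.048, 0.076, 0], [0, 0, 0.0238]],
  [0, [0.048, 0.076, 0], [0, 0, 0.0238]],
])

```text
clock: 1.4
tool_pos: [0.3569, -0.4213, 0.2248]
orientation: [-180.0, -0.1, -155.9]
force: [1.1, 0.7, 0.3]
opening: 0.0877
```

Emit:
send_rows([
  [0, [0.046, 0.073, 0], [0, 0, 0.023]],
  [0, [0.046, 0.073, 0], [0, 0, 0.023]],
  [0, [0.046, 0.073, 0], [0, 0, 0.023]],
  [0, [0.046, 0.073, 0], [0, 0, 0.023]],
  [0, [0.046, 0.073, 0], [0, 0, 0.023]],
  [0, [0.046, 0.073, 0], [0, 0, 0.023]],
  [0, [0.046, 0.073, 0], [0, 0, 0.023]],
  [0, [0.046, 0.073, 0], [0, 0, 0.023]],
  [0, [0.046, 0.073, 0], [0, 0, 0.023]],
  [0, [0.046, 0.073, 0], [0, 0, 0.023]],
  [0, [0.046, 0.073, 0], [0, 0, 0.023]],
  [0, [0, 0, 0], [0, 0, 0]],
])

```text
clock: 2.6
tool_pos: [0.4888, -0.2095, 0.2263]
orientation: [-179.8, -0.1, -61.0]
force: [-0.2, -0.9, -0.2]
opening: 0.0878
```

```bash
python3 - <<'E'
from h import *
o=sensors.get_obs(); print(o['tool_pos'],o['orientation'],o['joint_pos'],o['force'])
s=snapshot("wrist"); cv2.imwrite("pics/w1.png",s["color"]); print(s["xyz"],s["attitude"])
W=cloud(s); hsv=cv2.cvtColor(s["color"],cv2.COLOR_BGR2HSV)
g=(hsv[...,0]>5)&(hsv[...,0]<17)&(hsv[...,1]>200)&(abs(W[...,2]-.117)<.006)
print(g.sum(),W[g].mean(0),cv2.minAreaRect(W[g][:,:2].astype(np.float32)))
E
```

```text
[ 0.48882086 -0.20951674  0.22631585] [-1.79759214e+02 -1.04537347e-01 -6.10248051e+01] [-2.08761764e+00  6.90217095e+00 -1.75053751e+01 -3.81776780e-02
 -6.53322622e+01  1.21078887e+02] [-0.19454637 -0.94513794 -0.1622969 ]
[ 0.54809031 -0.17600154  0.38458536] [ 1.65397470e+02 -1.00573571e-01 -6.10105894e+01]
423 [ 0.48103124 -0.22217912  0.11646264] ((0.4834964871406555, -0.22216051816940308), (0.04381677508354187, 0.013973086141049862), 25.584659576416016)
```

View pics/w1.png

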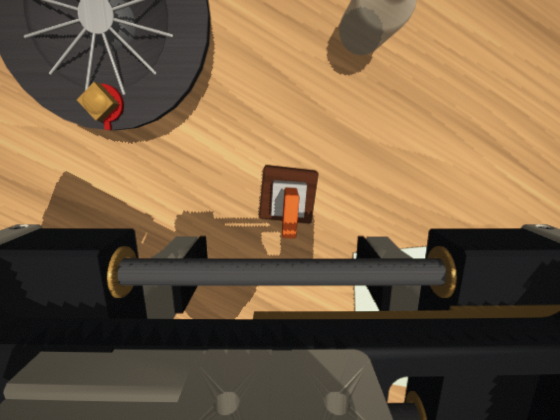

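The wrist view shows the key centred at about (290,205) in front of the fingers, and all three cameras agree within about 2 mm. I'll align and descend to the grasp height, TCP z about 0.081.

Emit:
send_rows([
  [0, [-0.012, -0.024, -0.1], [0, 0, -0.0052]],
  [0, [-0.012, -0.024, -0.1], [0, 0, -0.0052]],
  [0, [0, 0, -0.1], [0, 0, 0]],
  [0, [0, 0, -0.1], [0, 0, 0]],
  [0, [0, 0, -0.08], [0, 0, 0]],
  [0, [0, 0, -0.06], [0, 0, 0]],
  [0, [0, 0, -0.03], [0, 0, 0]],
  [0, [0, 0, 0], [0, 0, 0]],
])

```text
clock: 3.45
tool_pos: [0.4794, -0.2267, 0.0807]
orientation: [-179.6, -0.2, -66.4]
force: [-0.6, 0.5, 0.2]
opening: 0.0875
```

Emit:
send_rows([
  [0, [0.0136, 0.021, 0], [0, 0, 0.0045]],
  [0, [0, 0, 0], [0, 0, 0]],
])

```text
clock: 3.65
tool_pos: [0.4836, -0.2218, 0.082]
orientation: [-179.6, -0.3, -64.8]
force: [0.3, 0.4, 0.2]
opening: 0.0874
```

```bash
cat >> h.py <<'E'
def fix(x,y,z,yaw):
    o=sensors.get_obs(); Rc=Ro.from_euler('xyz',o['orientation'],degrees=True)
    rv=(Ro.from_euler('xyz',[180,0,yaw],degrees=True)*Rc.inv()).as_rotvec()/(2*np.pi)
    print("at",np.round(o['tool_pos'],4),np.round(o['orientation'],2),"q",np.round(o['joint_pos'],1),"F",np.round(o['force'],2),"M",np.round(o['moment'],3),"op",round(o['opening'],4),"t",o['clock'])
    print("shift units",np.round((np.array([x,y,z])-o['tool_pos'])/.25,4),"turn",np.round(rv,4), "rows",np.abs(rv).max()/.0238)
E
python3 -c "
from h import *
fix(.4828,-.2215,.081,-64.7)"
```

```text
at [ 0.4836 -0.2218  0.082 ] [-179.57   -0.31  -64.75] q [-3.500e+00  1.510e+01 -2.850e+01  1.000e-01 -4.590e+01  1.186e+02] F [0.28 0.38 0.21] M [-0.141  0.143  0.021] op 0.0874 t 3.65
shift units [-0.0033  0.0011 -0.0039] turn [0.0003 0.0015 0.0001] rows 0.06106818382127298
```

Aligned. Now I'll square the tilt and close.

Emit:
send_rows([
  [0, [-0.002, 0.001, -0.004], [0.0003, 0.0015, 0]],
  [1, [0, 0, 0], [0, 0, 0]],
  [1, [0, 0, 0], [0, 0, 0]],
  [1, [0, 0, 0], [0, 0, 0]],
  [1, [0, 0, 0], [0, 0, 0]],
  [1, [0, 0, 0], [0, 0, 0]],
  [1, [0, 0, 0], [0, 0, 0]],
  [1, [0, 0, 0], [0, 0, 0]],
])

```text
clock: 4.45
tool_pos: [0.4847, -0.2214, 0.0833]
orientation: [-179.8, -0.1, -64.7]
force: [-0.6, 0.4, -0.5]
opening: 0.0372
```

```bash
python3 -c "
from h import *
fix(.4828,-.2215,.081,-64.7)"
```

```text
at [ 0.4847 -0.2214  0.0833] [-1.7984e+02 -8.0000e-02 -6.4730e+01] q [ -3.5  15.3 -28.   -0.  -46.5 118.7] F [-0.56  0.43 -0.47] M [-0.159  0.127 -0.01 ] op 0.0372 t 4.45
shift units [-0.0075 -0.0005 -0.0091] turn [0.     0.0005 0.0001] rows 0.021050529480899433
```

Emit:
send_rows([
  [1, [-0.005, 0, -0.009], [0, 0, 0]],
  [1, [0, 0, 0], [0, 0, 0]],
  [1, [0, 0, 0], [0, 0, 0]],
  [1, [0, 0, 0], [0, 0, 0]],
  [1, [0, 0, 0], [0, 0, 0]],
])

```text
clock: 4.95
tool_pos: [0.4832, -0.2215, 0.0807]
orientation: [-179.9, -0.1, -64.7]
force: [-0.5, -0.7, 0.2]
opening: 0.0137
```

```bash
python3 -c "
from h import *
fix(.4828,-.2215,.081,-64.7)"
```

```text
at [ 0.4832 -0.2215  0.0807] [-1.7985e+02 -8.0000e-02 -6.4740e+01] q [ -3.5  15.4 -28.3  -0.  -46.2 118.7] F [-0.53 -0.71  0.23] M [-0.123  0.068 -0.049] op 0.0137 t 4.95
shift units [-0.0017 -0.0002  0.0013] turn [0.     0.0005 0.0001] rows 0.019498339080327304
```

Gripped at 13.7 mm, and the mouth sits 55.7 mm below the TCP. Lift straight up.

Emit:
send_rows([
  [1, [0, 0, 0.03], [0, 0, 0]],
  [1, [0, 0, 0.05], [0, 0, 0]],
  [1, [0, 0, 0.08], [0, 0, 0]],
  [1, [0, 0, 0.1], [0, 0, 0]],
  [1, [0, 0, 0.1], [0, 0, 0]],
  [1, [0, 0, 0.08], [0, 0, 0]],
  [1, [0, 0, 0.02], [0, 0, 0]],
  [1, [0, 0, 0], [0, 0, 0]],
])

```text
clock: 5.75
tool_pos: [0.481, -0.2208, 0.2047]
orientation: [-179.9, -0.0, -64.8]
force: [0.2, 0.2, -1.5]
opening: 0.0135
```

```bash
python3 - <<'E'
from h import *
s=snapshot("scene"); crop(s,205,150,50,"pics/s2.png",6)
s=snapshot("wrist"); cv2.imwrite("pics/w2.png",s["color"])
fix(.483,.003,.2,-21)
E
```

```text
at [ 0.4806 -0.2207  0.2035] [-1.7995e+02  5.0000e-02 -6.4760e+01] q [-3.500e+00  7.800e+00 -1.960e+01 -1.000e-01 -6.260e+01  1.187e+02] F [-0.35  0.01 -1.5 ] M [-0.153  0.066  0.005] op 0.014 t 5.85
shift units [ 0.0098  0.8947 -0.0138] turn [-0.0002 -0.      0.1215] rows 5.1068082270683375
```

View pics/s2.png

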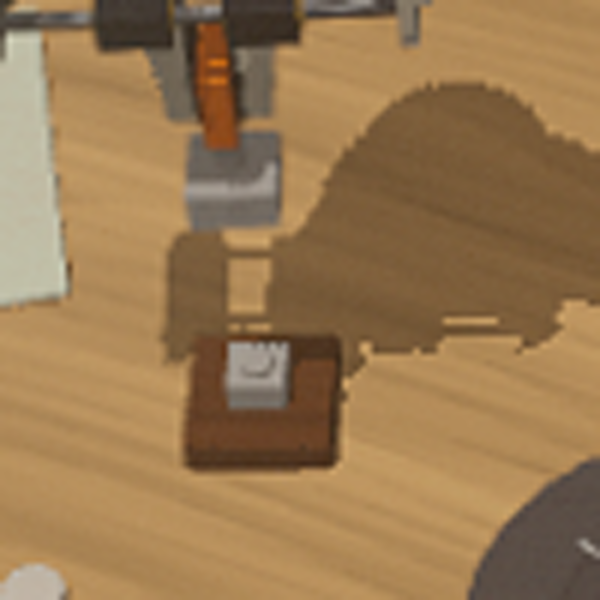

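View pics/w2.png

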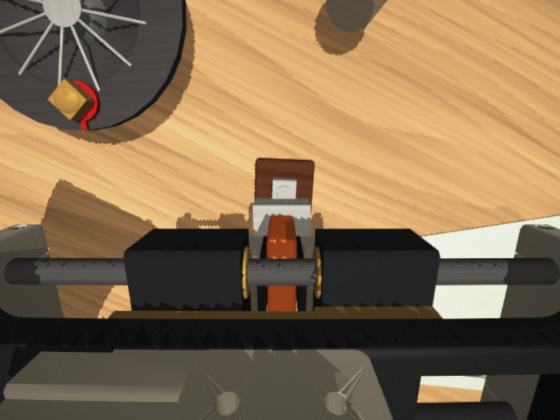

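The key is held upright and off the stub. I'll carry it to hover over red: TCP (0.484, 0.003), yaw −21.

Emit:
send_rows([
  [1, [0.001, 0.05, 0], [0, 0, 0.012]],
  [1, [0.001, 0.1, 0], [0, 0, 0.0152]],
  [1, [0.002, 0.13, 0], [0, 0, 0.0152]],
  [1, [0.002, 0.13, 0], [0, 0, 0.0152]],
  [1, [0.002, 0.13, 0], [0, 0, 0.0152]],
  [1, [0.002, 0.13, 0], [0, 0, 0.0152]],
  [1, [0.002, 0.11, 0], [0, 0, 0.0152]],
  [1, [0.002, 0.06, 0], [0, 0, 0.0152]],
  [1, [0.001, 0.01, 0], [0, 0, 0]],
  [1, [0, 0, 0], [0, 0, 0]],
])

```text
clock: 6.85
tool_pos: [0.4759, -0.0013, 0.19]
orientation: [179.1, 1.0, -20.7]
force: [-0.0, 0.2, -1.6]
opening: 0.0137
```

```bash
python3 - <<'E'
from h import *
for n in ["wrist","scene","top"]:
    s=snapshot(n); W=cloud(s); cv2.imwrite(f"pics/{n}3.png",s["color"])
    for nm,c in dict(red=(.484,.003),yel=(.5605,.128),blu=(.6305,-.001)).items():
        b=(np.linalg.norm(W[...,:2]-c,axis=-1)<.024)&(abs(W[...,2]-.081)<.004)
        if b.sum()>40: print(n,nm,b.sum(),W[b].mean(0).round(4),cv2.minAreaRect(W[b][:,:2].astype(np.float32)))
fix(.4842,.0026,.18,-21)
E
```

```text
wrist red 401 [0.4868 0.0085 0.0813] ((0.48689085245132446, 0.00832865945994854), (0.013481548056006432, 0.024612266570329666), 69.39244079589844)
wrist yel 1157 [0.5605 0.1268 0.0813] ((0.5610259175300598, 0.12727010250091553), (0.027225220575928688, 0.025883497670292854), 82.43977355957031)
wrist blu 909 [ 0.63   -0.0012  0.0812] ((0.6314077973365784, -0.001873919740319252), (0.02690340392291546, 0.027395691722631454), 35.75407791137695)
scene red 73 [0.486  0.0048 0.0812] ((0.4846430718898773, 0.0037539415061473846), (0.029143434017896652, 0.027906984090805054), 70.06306457519531)
scene yel 85 [0.5632 0.1298 0.0817] ((0.5609967112541199, 0.13005143404006958), (0.026246001943945885, 0.0291431937366724), 81.50221252441406)
scene blu 88 [0.6337 0.0015 0.081 ] ((0.6320942640304565, 0.0010163486003875732), (0.029873477295041084, 0.026209857314825058), 33.459632873535156)
at [ 0.4762 -0.0022  0.1905] [179.16   1.   -20.79] q [ 2.340e+01  4.000e+00 -2.570e+01 -1.000e-01 -6.150e+01  1.359e+02] F [-0.79  0.31 -1.65] M [-0.144 -0.032 -0.003] op 0.014 t 7.0
shift units [ 0.0322  0.0192 -0.0421] turn [ 0.0012 -0.0034 -0.0006] rows 0.14400422313555877
```

View pics/wrist3.png

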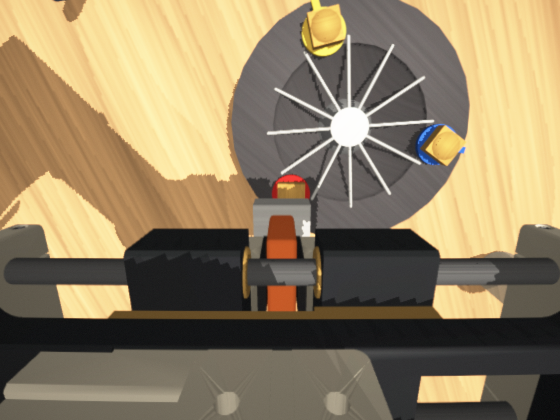

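Wrist view: the red nut sits just ahead of the socket at (290,188), its head square to the tool, i.e. 69°. Now I'll level the tool, centre it and lower it.

Emit:
send_rows([
  [1, [0.032, 0.019, -0.03], [0.0012, -0.0034, 0]],
  [1, [0, 0, -0.03], [0, 0, 0]],
  [1, [0, 0, 0], [0, 0, 0]],
])

```text
clock: 7.3
tool_pos: [0.484, 0.0003, 0.1748]
orientation: [180.0, 0.0, -21.1]
force: [-0.1, 0.2, -1.0]
opening: 0.0139
```

```bash
python3 - <<'E'
from h import *
fix(.4842,.0026,.145,-20.8)
E
```

```text
at [4.840e-01 3.000e-04 1.748e-01] [ 1.7998e+02  2.0000e-02 -2.1120e+01] q [ 23.4   4.9 -27.1   0.  -58.1 135.5] F [-0.11  0.16 -1.02] M [-0.146  0.082  0.047] op 0.0139 t 7.3
shift units [ 0.0009  0.0093 -0.119 ] turn [ 0.     -0.0001  0.0009] rows 0.03753154243136647
```

Emit:
send_rows([
  [1, [0.001, 0.009, -0.05], [0, 0, 0.0009]],
  [1, [0, 0, -0.05], [0, 0, 0]],
  [1, [0, 0, -0.02], [0, 0, 0]],
  [1, [0, 0, 0], [0, 0, 0]],
])

```text
clock: 7.7
tool_pos: [0.4838, 0.0007, 0.1437]
orientation: [179.9, 0.1, -21.0]
force: [-0.9, 0.4, -1.4]
opening: 0.014
```

```bash
python3 - <<'E'
from h import *
fix(.4842,.0026,.135,-20.8)
s=snapshot("scene"); crop(s,272,165,45,"pics/s4.png",7)
s=snapshot("wrist"); crop(s,285,200,60,"pics/w4.png",6)
E
```

```text
at [0.4838 0.0007 0.1437] [ 1.7989e+02  7.0000e-02 -2.0990e+01] q [ 23.5   6.8 -29.5   0.  -53.8 135.5] F [-0.95  0.36 -1.39] M [-0.117  0.1    0.007] op 0.014 t 7.7
shift units [ 0.0016  0.0077 -0.0348] turn [ 0.0002 -0.0003  0.0005] rows 0.02169527166309139
```

View pics/s4.png

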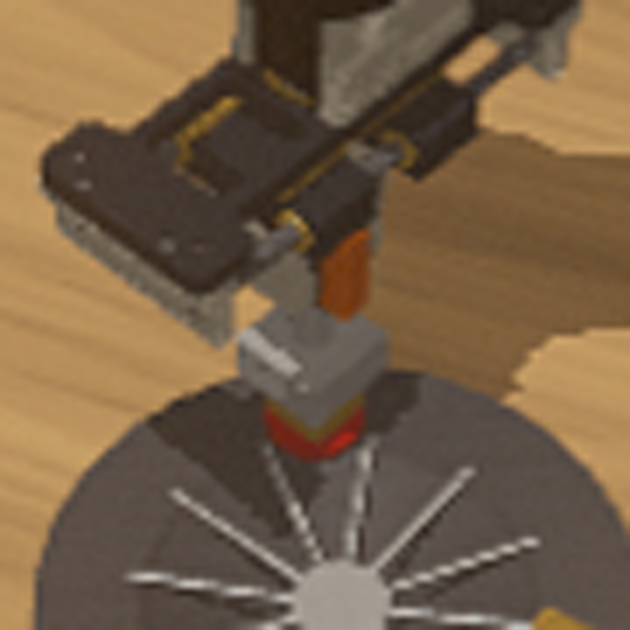

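View pics/w4.png

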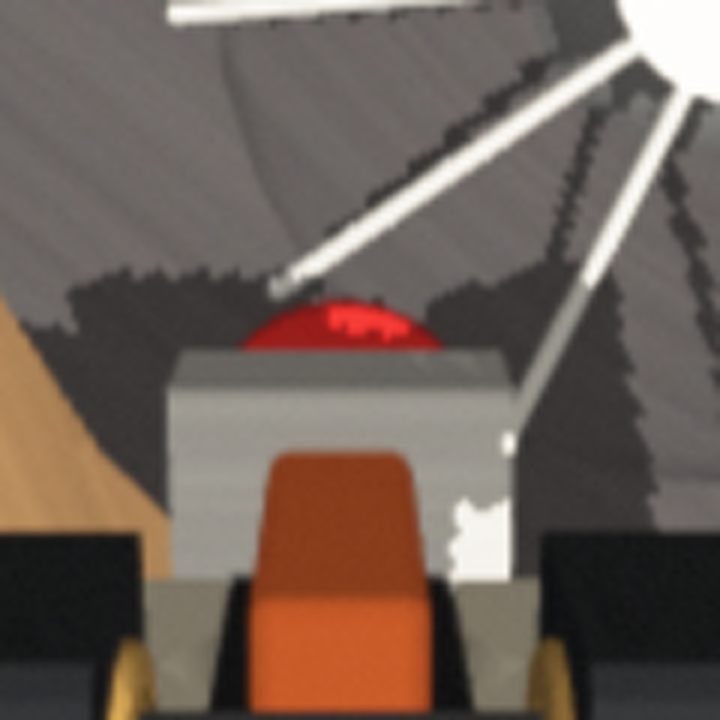

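Nut and socket are centred sideways, with the collar centre and socket centre both at 342 in the wrist crop. I'll apply the remaining 2 mm shift and lower gently.

Emit:
send_rows([
  [1, [0.002, 0.009, -0.012], [0, 0, 0]],
  [1, [0, 0, -0.012], [0, 0, 0]],
  [1, [0, 0, -0.012], [0, 0, 0]],
])

```text
clock: 8.1
tool_pos: [0.4859, 0.0037, 0.1363]
orientation: [-180.0, -0.1, -21.0]
force: [-0.3, 0.2, -2.4]
opening: 0.0139
```

```bash
python3 - <<'E'
from h import *
fix(.4842,.0026,.124,-20.8)
E
```

```text
at [0.4859 0.0037 0.1363] [-1.7997e+02 -1.1000e-01 -2.0960e+01] q [ 2.370e+01  7.300e+00 -3.000e+01  1.000e-01 -5.250e+01  1.353e+02] F [-0.3   0.19 -2.43] M [-0.172  0.055 -0.013] op 0.0139 t 8.1
shift units [-0.0067 -0.0043 -0.0493] turn [0.     0.0003 0.0004] rows 0.018130950131742114
```

Emit:
send_rows([
  [1, [-0.005, -0.003, -0.012], [0, 0, 0]],
  [1, [0, 0, -0.012], [0, 0, 0]],
])

```text
clock: 8.3
tool_pos: [0.4846, 0.0029, 0.1299]
orientation: [-180.0, -0.1, -20.9]
force: [-0.8, -0.6, -1.3]
opening: 0.014
```

```bash
python3 - <<'E'
from h import *
fix(.4842,.0026,.124,-20.8)
E
```

```text
at [0.4846 0.0029 0.1299] [-1.7995e+02 -1.2000e-01 -2.0950e+01] q [ 2.370e+01  7.600e+00 -3.060e+01  1.000e-01 -5.160e+01  1.353e+02] F [-0.77 -0.59 -1.3 ] M [-0.185  0.092  0.008] op 0.014 t 8.3
shift units [-0.0014 -0.0014 -0.0238] turn [0.     0.0004 0.0004] rows 0.017097980956223176
```

The mouth is at 74 mm with no force, so the socket is already sliding over the square. Continue to seat.

Emit:
send_rows([
  [1, [-0.001, -0.001, -0.012], [0, 0, 0]],
  [1, [0, 0, -0.012], [0, 0, 0]],
  [1, [0, 0, -0.004], [0, 0, 0]],
])

```text
clock: 8.6
tool_pos: [0.4842, 0.0026, 0.1222]
orientation: [-180.0, -0.1, -20.9]
force: [-0.3, 0.4, 1.8]
opening: 0.0143
```

```bash
python3 - <<'E'
from h import *
fix(.4842,.0026,.1225,-20.8)
s=snapshot("scene"); crop(s,272,165,45,"pics/s5.png",7)
E
```

```text
at [0.4842 0.0026 0.1222] [-1.7996e+02 -1.2000e-01 -2.0940e+01] q [ 2.370e+01  8.200e+00 -3.120e+01  1.000e-01 -5.050e+01  1.353e+02] F [-0.34  0.45  1.82] M [0.022 0.344 0.009] op 0.0143 t 8.6
shift units [-0.0002 -0.0002  0.0013] turn [0.     0.0003 0.0004] rows 0.016759914029892378
```

View pics/s5.png

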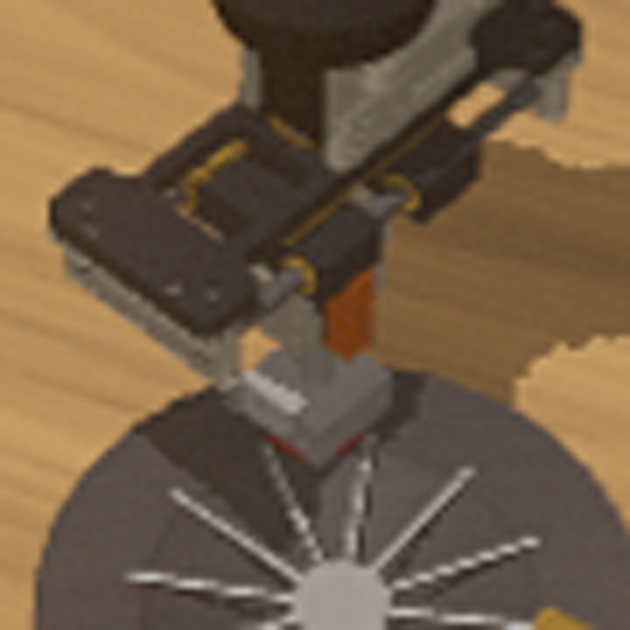

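Seated: the mouth is at about 66.5 mm with about 3 N of spring load. Now I'll turn clockwise towards the expected bite, at about −34°.

Emit:
send_rows([
  [1, [0, 0, 0], [0, 0, -0.015]],
  [1, [0, 0, 0], [0, 0, -0.02]],
  [1, [0, 0, 0], [0, 0, -0.02]],
  [1, [0, 0, 0], [0, 0, -0.01]],
  [1, [0, 0, 0], [0, 0, 0]],
])

```text
clock: 9.15
tool_pos: [0.485, 0.0023, 0.1231]
orientation: [-180.0, -0.2, -45.2]
force: [-0.9, 0.6, -0.1]
opening: 0.0139
```

```bash
python3 - <<'E'
from h import *
fix(.4842,.0026,.1225,-55.3)
E
```

```text
at [0.485  0.0023 0.1231] [-179.96   -0.2   -45.19] q [ 23.7   8.1 -31.2   0.2 -50.6 110.9] F [-0.9   0.55 -0.06] M [-0.027  0.319  0.03 ] op 0.0139 t 9.15
shift units [-0.003   0.0011 -0.0025] turn [ 0.0004  0.0004 -0.0281] rows 1.1794515511743444
```

Emit:
send_rows([
  [1, [-0.003, 0.001, -0.003], [0, 0, -0.012]],
  [1, [0, 0, 0], [0, 0, -0.006]],
  [1, [0, 0, 0], [0, 0, 0]],
])

```text
clock: 9.45
tool_pos: [0.485, 0.0023, 0.123]
orientation: [-179.9, -0.3, -51.5]
force: [-1.0, -0.8, -0.3]
opening: 0.014
```

```bash
python3 - <<'E'
from h import *
fix(.4842,.0026,.1225,-55.3)
E
```

```text
at [0.485  0.0023 0.123 ] [-179.91   -0.28  -51.5 ] q [ 23.8   8.1 -31.3   0.3 -50.5 104.5] F [-1.03 -0.83 -0.28] M [-0.099  0.4   -0.002] op 0.014 t 9.45
shift units [-0.0031  0.0011 -0.0021] turn [ 0.0005  0.0007 -0.0105] rows 0.4430853244833195
```

Emit:
send_rows([
  [1, [0, 0, 0], [0, 0, -0.01]],
  [1, [0, 0, 0], [0, 0, 0]],
])

```text
clock: 9.65
tool_pos: [0.485, 0.0023, 0.1231]
orientation: [-179.9, -0.3, -54.9]
force: [-1.2, -1.0, -0.5]
opening: 0.0138
```

```bash
python3 - <<'E'
from h import *
fix(.4842,.0026,.1225,-55.3)
E
```

```text
at [0.485  0.0023 0.1231] [-179.91   -0.28  -54.89] q [ 23.8   8.1 -31.3   0.3 -50.5 101.1] F [-1.2  -0.99 -0.52] M [-0.17   0.309  0.022] op 0.0138 t 9.65
shift units [-0.0032  0.0012 -0.0025] turn [ 0.0005  0.0006 -0.0011] rows 0.04749126058884587
```

Emit:
send_rows([
  [1, [0, 0, 0], [0, 0, -0.01]],
  [1, [0, 0, 0], [0, 0, -0.008]],
  [1, [0, 0, 0], [0, 0, -0.006]],
])

```text
clock: 9.95
tool_pos: [0.4851, 0.0022, 0.1233]
orientation: [-179.9, -0.3, -63.1]
force: [0.4, -0.5, 0.4]
opening: 0.0138
```

```bash
python3 - <<'E'
from h import *
fix(.4842,.0026,.1225,-55.3)
s=snapshot("wrist"); cv2.imwrite("pics/w6.png",s["color"])
s=snapshot("top"); crop(s,300,235,45,"pics/t6.png",7)
E
```

```text
at [0.4851 0.0022 0.1233] [-179.91   -0.3   -63.14] q [ 23.8   8.1 -31.3   0.4 -50.5  92.8] F [ 0.36 -0.52  0.41] M [-0.298  0.245  0.098] op 0.0138 t 9.95
shift units [-0.0035  0.0016 -0.003 ] turn [0.0006 0.0006 0.0218] rows 0.9149383357590775
```

View pics/w6.png

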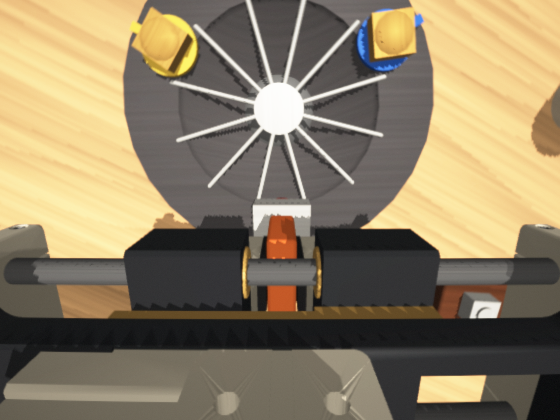

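View pics/t6.png

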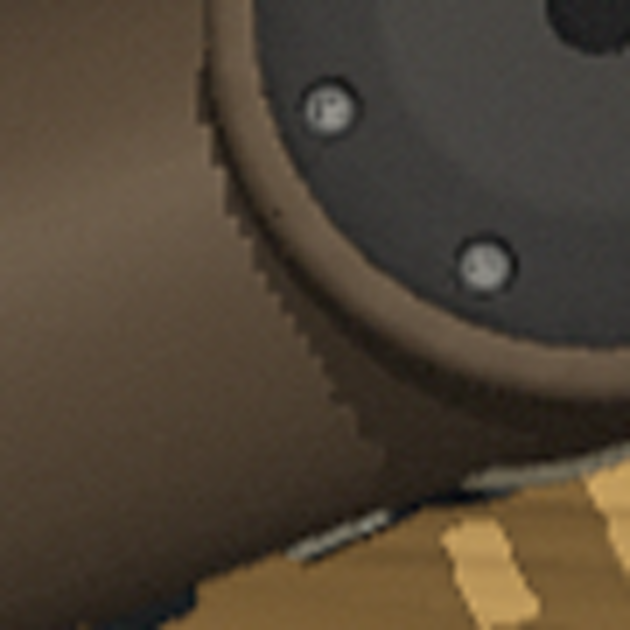

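Torque rises between −55° and −63°, which matches the computed bite at −55°. So the end target is about −145°; I'll turn most of the way and then check the pointer.

Emit:
send_rows([
  [1, [-0.003, 0.001, -0.003], [0, 0, -0.02]],
  [1, [0, 0, 0], [0, 0, -0.022]],
  [1, [0, 0, 0], [0, 0, -0.022]],
  [1, [-0.002, 0, -0.002], [0, 0, -0.022]],
  [1, [0, 0, 0], [0, 0, -0.022]],
  [1, [0, 0, 0], [0, 0, -0.022]],
  [1, [0, 0, 0], [0, 0, -0.022]],
  [1, [0, 0, 0], [0, 0, -0.018]],
  [1, [0, 0, 0], [0, 0, -0.008]],
  [1, [0, 0, 0], [0, 0, 0]],
])

```text
clock: 11.05
tool_pos: [0.4853, 0.0014, 0.1231]
orientation: [-179.8, -0.4, -127.6]
force: [-0.2, -0.3, -0.2]
opening: 0.0135
```

```bash
python3 - <<'E'
from h import *
fix(.4842,.0026,.1225,-145)
s=snapshot("scene"); crop(s,272,165,45,"pics/s7.png",7)
s=snapshot("wrist"); cv2.imwrite("pics/w7.png",s["color"])
E
```

```text
at [0.4853 0.0014 0.1231] [-179.76   -0.44 -127.62] q [ 23.8   8.3 -31.1   0.5 -50.9  28.2] F [-0.21 -0.32 -0.21] M [-0.097  0.286  0.054] op 0.0135 t 11.05
shift units [-0.0044  0.0049 -0.0024] turn [ 0.0013 -0.0004 -0.0483] rows 2.0281454792108566
```

View pics/s7.png

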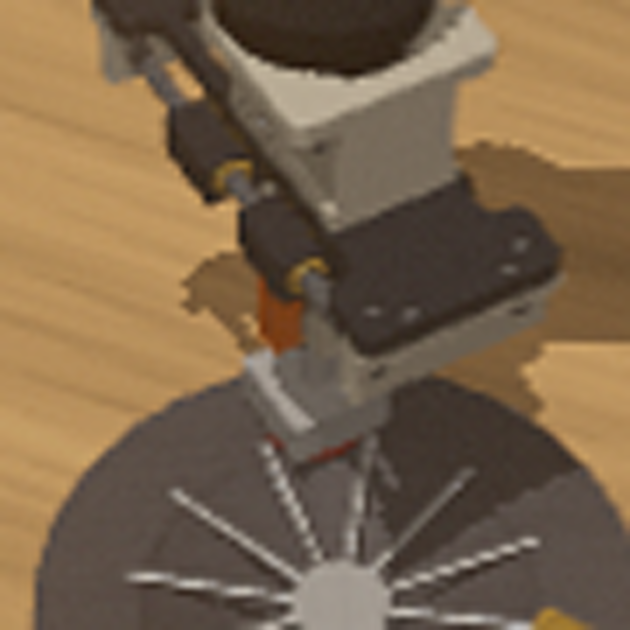

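View pics/w7.png

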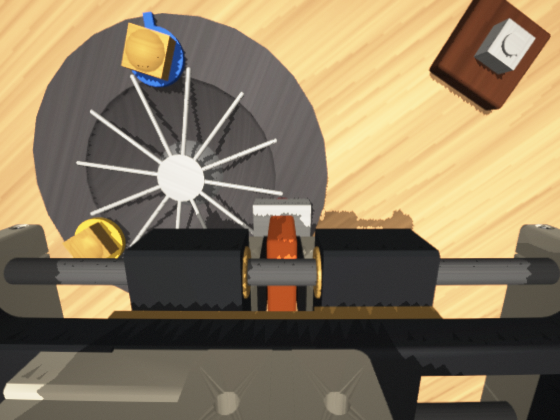

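Pointer hidden. Continue to −145°.

Emit:
send_rows([
  [1, [-0.003, 0.004, -0.002], [0.001, 0, -0.018]],
  [1, [0, 0, 0], [0, 0, -0.018]],
  [1, [0, 0, 0], [0, 0, -0.01]],
  [1, [0, 0, 0], [0, 0, 0]],
])

```text
clock: 11.55
tool_pos: [0.4849, 0.0012, 0.123]
orientation: [-179.9, -0.2, -144.0]
force: [-1.0, -0.3, 1.2]
opening: 0.0136
```

```bash
python3 - <<'E'
from h import *
fix(.4842,.0026,.1225,-145.3)
E
```

```text
at [0.4849 0.0012 0.123 ] [-179.9    -0.22 -143.99] q [ 23.6   8.3 -31.    0.2 -50.9  12.3] F [-0.98 -0.33  1.17] M [0.036 0.317 0.018] op 0.0136 t 11.55
shift units [-0.0028  0.0056 -0.0019] turn [ 0.0006 -0.0003 -0.0036] rows 0.15328919847458505
```

Emit:
send_rows([
  [1, [0, 0, 0], [0, 0, 0.01]],
  [1, [0, 0, 0.03], [0, 0, 0]],
  [1, [0, 0, 0.05], [0, 0, 0]],
  [1, [0, 0, 0.08], [0, 0, 0]],
  [1, [0, 0, 0.08], [0, 0, 0.01]],
  [1, [0, 0, 0.05], [0, 0, 0.02]],
  [1, [0.02, 0.04, 0], [0, 0, 0.0235]],
  [1, [0.03, 0.05, 0], [0, 0, 0.0235]],
  [1, [0.03, 0.05, 0], [0, 0, 0.0235]],
  [1, [0.03, 0.05, 0], [0, 0, 0.0235]],
  [1, [0.03, 0.05, 0], [0, 0, 0.0235]],
  [1, [0.03, 0.05, 0], [0, 0, 0.0235]],
])

```text
clock: 12.75
tool_pos: [0.5273, 0.0759, 0.2034]
orientation: [-179.7, -0.1, -76.9]
force: [-0.8, -0.6, -1.5]
opening: 0.0141
```

```bash
python3 - <<'E'
from h import *
fix(.5614,.128,.18,-6)
s=snapshot("scene"); crop(s,275,195,45,"pics/s8.png",7)
s=snapshot("wrist"); cv2.imwrite("pics/w8.png",s["color"])
s=snapshot("top"); cv2.imwrite("pics/t8.png",s["color"])
E
```

```text
at [0.5273 0.0759 0.2034] [-1.7974e+02 -1.4000e-01 -7.6920e+01] q [ 29.4   8.  -19.5   0.2 -62.3  73.5] F [-0.84 -0.59 -1.55] M [-0.106  0.125  0.026] op 0.0141 t 12.75
shift units [ 0.1365  0.2084 -0.0938] turn [-0.0003  0.0008  0.197 ] rows 8.27762657347458
```

View pics/s8.png

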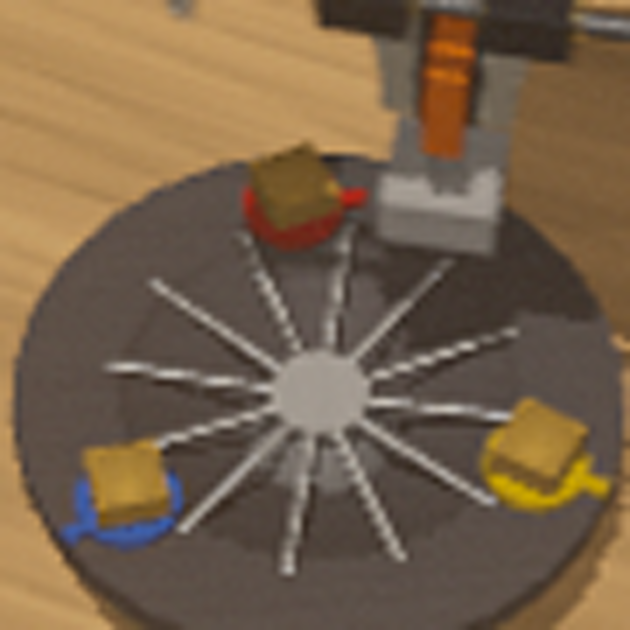

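View pics/w8.png

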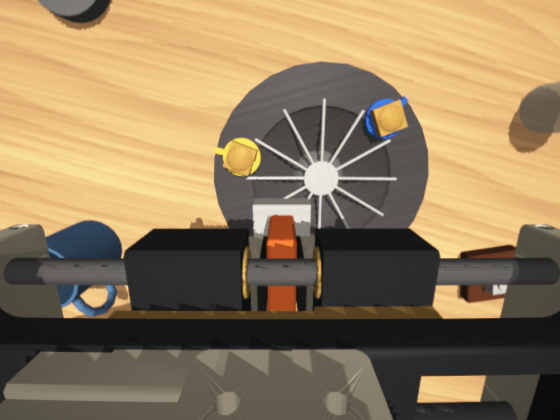

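View pics/t8.png

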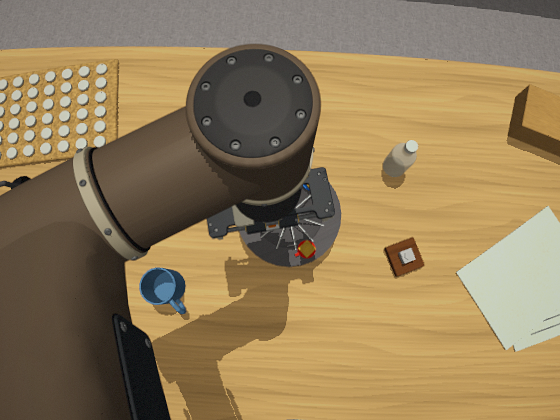

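The scene view shows the red pointer turned a quarter, with its tip at about (281,178). I'll measure all three pointers with the same method, so blue and yellow act as the zero check.

```bash
cat >> h.py <<'E'
def pointer(s,col,c,zc=.0635):
    # mask by colour, back-project at pointer height, pixels beyond the collar radius -> bearing
    hsv=cv2.cvtColor(s["color"],cv2.COLOR_BGR2HSV).astype(int); H=hsv[...,0]
    m={'red':(H<5)|(H>174),'yel':(H>=24)&(H<35),'blu':(H>100)&(H<125)}[col]&(hsv[...,1]>150)&(hsv[...,2]>50)
    v,u=np.nonzero(m); P=atz(s,np.c_[u,v],zc)[:,:2]-c
    r=np.linalg.norm(P,axis=1); k=(r>.0215)&(r<.036)
    if k.sum()<2: return None
    d=P[k].mean(0); return round(np.degrees(np.arctan2(d[1],d[0]))%360,1),k.sum(),round(r[k].max(),4)
E
python3 - <<'E'
from h import *
for n in ["scene","wrist","top"]:
    s=snapshot(n)
    for col,c in dict(red=(.4843,.0028),yel=(.5615,.1283),blu=(.6315,0.)).items():
        for dx in ([0,0],[.001,.0015],[-.001,-.001]): print(n,col,dx,pointer(s,col,np.array(c)+dx))
E
```

```text
scene red [0, 0] (np.float64(124.8), np.int64(5), np.float64(0.0269))
scene red [0.001, 0.0015] (np.float64(127.6), np.int64(4), np.float64(0.0263))
scene red [-0.001, -0.001] (np.float64(121.6), np.int64(5), np.float64(0.0271))
scene yel [0, 0] (np.float64(91.4), np.int64(3), np.float64(0.0269))
scene yel [0.001, 0.0015] (np.float64(94.9), np.int64(2), np.float64(0.0255))
scene yel [-0.001, -0.001] (np.float64(90.1), np.int64(4), np.float64(0.0279))
scene blu [0, 0] None
scene blu [0.001, 0.0015] None
scene blu [-0.001, -0.001] NoneTraceback (most recent call last):
  File "<stdin>", line 5, in <module>
  File "h.py", line 33, in pointer
    v,u=np.nonzero(m); P=atz(s,np.c_[u,v],zc)[:,:2]-c
                         ~~~^^^^^^^^^^^^^^^^^
  File "h.py", line 17, in atz
    p=cv2.undistortPoints(np.array(uv,float).reshape(-1,1,2),s["mtx"],dist(s)).reshape(-1,2)
      ~~~~~~~~~~~~~~~~~~~^^^^^^^^^^^^^^^^^^^^^^^^^^^^^^^^^^^^^^^^^^^^^^^^^^^^^
cv2.error: OpenCV(4.12.0) /io/opencv/modules/calib3d/src/undistort.dispatch.cpp:347: error: (-215:Assertion failed) CV_IS_MAT(_src) && CV_IS_MAT(_dst) && (_src->rows == 1 || _src->cols == 1) && (_dst->rows == 1 || _dst->cols == 1) && _src->cols + _src->rows - 1 == _dst->rows + _dst->cols - 1 && (CV_MAT_TYPE(_src->type) == CV_32FC2 || CV_MAT_TYPE(_src->type) == CV_64FC2) && (CV_MAT_TYPE(_dst->type) == CV_32FC2 || CV_MAT_TYPE(_dst->type) == CV_64FC2) in function 'cvUndistortPointsInternal'
```

```bash
python3 - <<'E'
from h import *
for n in ["scene","top"]:
    s=snapshot(n);W=cloud(s)
    c=(.484,.003)
    for lo in (.077,.079):
        b=(np.linalg.norm(W[...,:2]-c,axis=-1)<.024)&(W[...,2]>lo)&(W[...,2]<.09)
        print(n,b.sum(),W[b].mean(0).round(4),cv2.minAreaRect(W[b][:,:2].astype(np.float32)))
    cc=np.array((.4843,.0028)) if n=="scene" else np.array((.4825,.0018))
    try: print(pointer(s,'red',cc))
    except Exception as e: print('none')
crop(s,303,247,22,"pics/t9.png",14)
E
```

```text
scene 84 [0.4858 0.0051 0.0823] ((0.4844476878643036, 0.004163958132266998), (0.028664130717515945, 0.025922385975718498), 45.053165435791016)
scene 75 [0.4862 0.0045 0.0829] ((0.4849698543548584, 0.003781616687774658), (0.028516311198472977, 0.02549845352768898), 47.086273193359375)
(np.float64(124.8), np.int64(5), np.float64(0.0269))
top 162 [0.4828 0.0018 0.0822] ((0.4826648533344269, 0.0020644553005695343), (0.024815784767270088, 0.026288526132702827), 47.2919921875)
top 155 [0.4829 0.0018 0.0824] ((0.4830528795719147, 0.0017201993614435196), (0.024784740060567856, 0.025288162752985954), 47.42323684692383)
(np.float64(121.3), np.int64(8), np.float64(0.0262))
```

View pics/t9.png

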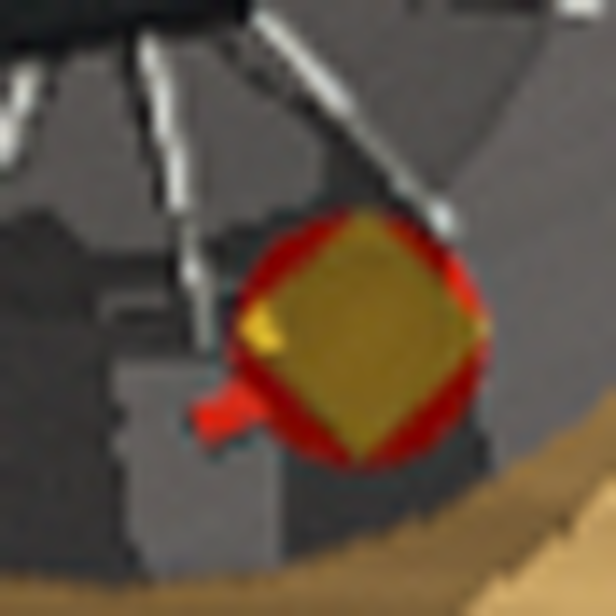

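```bash
python3 - <<'E'
from h import *
s=snapshot("top"); s0=dict(s); s0["color"]=cv2.imread("pics/top0.png")
for dx in ([0,0],[.0008,0],[0,.0008],[-.0008,0],[0,-.0008]):
    c=np.array((.4827,.0019))+dx
    print("red0",pointer(s0,'red',c),"now",pointer(s,'red',c), "yel0",pointer(s0,'yel',np.array([.5592,.1273])+dx),"blu0",pointer(s0,'blu',np.array([.6292,-.002])+dx))
E
```

```text
red0 (np.float64(209.7), np.int64(10), np.float64(0.0274)) now (np.float64(121.8), np.int64(8), np.float64(0.0263)) yel0 (np.float64(85.3), np.int64(9), np.float64(0.0277)) blu0 (np.float64(328.3), np.int64(7), np.float64(0.0271))
red0 (np.float64(208.8), np.int64(10), np.float64(0.0281)) now (np.float64(123.4), np.int64(8), np.float64(0.0267)) yel0 (np.float64(87.1), np.int64(9), np.float64(0.0276)) blu0 (np.float64(327.6), np.int64(6), np.float64(0.0264))
red0 (np.float64(211.3), np.int64(10), np.float64(0.0279)) now (np.float64(122.8), np.int64(7), np.float64(0.0256)) yel0 (np.float64(85.9), np.int64(8), np.float64(0.0269)) blu0 (np.float64(326.7), np.int64(7), np.float64(0.0276))
red0 (np.float64(210.4), np.int64(9), np.float64(0.0268)) now (np.float64(120.2), np.int64(7), np.float64(0.0258)) yel0 (np.float64(83.5), np.int64(9), np.float64(0.0277)) blu0 (np.float64(329.3), np.int64(7), np.float64(0.0278))
red0 (np.float64(207.8), np.int64(9), np.float64(0.027)) now (np.float64(121.6), np.int64(9), np.float64(0.0269)) yel0 (np.float64(86.4), np.int64(12), np.float64(0.0285)) blu0 (np.float64(329.9), np.int64(7), np.float64(0.0267))
```

The red pointer reads about 87° turned by three methods (scene and top pointer bearing, head at bite), against 88.7° by dead reckoning. That's a good quarter turn. Now to yellow.

Emit:
send_rows([
  [1, [0.015, 0.024, 0], [0, 0, 0.0225]],
  [1, [0.015, 0.024, 0], [0, 0, 0.0225]],
  [1, [0.015, 0.024, 0], [0, 0, 0.0225]],
  [1, [0.015, 0.024, 0], [0, 0, 0.0225]],
  [1, [0.015, 0.024, 0], [0, 0, 0.0225]],
  [1, [0.015, 0.024, 0], [0, 0, 0.0225]],
  [1, [0.015, 0.024, 0], [0, 0, 0.0225]],
  [1, [0.015, 0.024, 0], [0, 0, 0.0225]],
  [1, [0.01, 0.012, -0.02], [0, 0, 0.012]],
  [1, [0, 0, -0.02], [0, 0, 0]],
  [1, [0, 0, 0], [0, 0, 0]],
])

```text
clock: 14.25
tool_pos: [0.5582, 0.1229, 0.1943]
orientation: [-179.7, -0.2, -6.5]
force: [-0.4, 0.5, -2.4]
opening: 0.014
```

```bash
python3 - <<'E'
from h import *
fix(.5614,.128,.15,-6.5)
E
```

```text
at [0.5582 0.1229 0.1943] [-1.7969e+02 -1.5000e-01 -6.5100e+00] q [ 31.9  12.1 -15.4  -0.2 -62.2 141.7] F [-0.44  0.5  -2.43] M [-0.222  0.089  0.034] op 0.014 t 14.25
shift units [ 0.0127  0.0205 -0.1774] turn [-0.0008  0.0005  0.    ] rows 0.034373508814455604
```

Emit:
send_rows([
  [1, [0.0127, 0.02, -0.06], [-0.0008, 0.0005, 0]],
  [1, [0, 0, -0.06], [0, 0, 0]],
  [1, [0, 0, -0.05], [0, 0, 0]],
  [1, [0, 0, 0], [0, 0, 0]],
])

```text
clock: 14.65
tool_pos: [0.5612, 0.1276, 0.1486]
orientation: [180.0, 0.0, -7.0]
force: [-0.6, -1.6, -1.8]
opening: 0.014
```

```bash
python3 - <<'E'
from h import *
fix(.5614,.128,.13,-6.5)
s=snapshot("scene"); crop(s,300,185,45,"pics/s10.png",7)
s=snapshot("wrist"); crop(s,285,200,60,"pics/w10.png",6)
E
```

```text
at [0.5612 0.1276 0.1486] [ 1.7998e+02  1.0000e-02 -6.9700e+00] q [ 32.3  14.9 -18.3   0.  -56.9 140.7] F [-0.58 -1.61 -1.75] M [-0.149  0.074 -0.005] op 0.014 t 14.65
shift units [ 0.0007  0.0015 -0.0743] turn [ 0.0001 -0.      0.0013] rows 0.05525178226491616
```

View pics/s10.png

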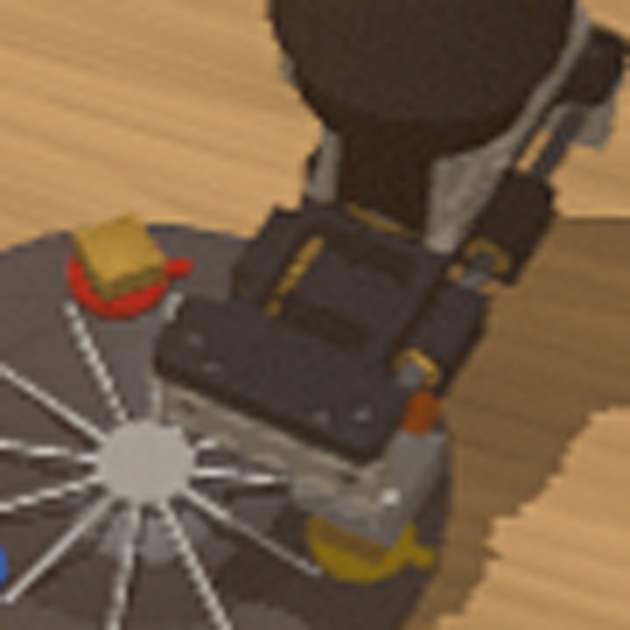

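View pics/w10.png

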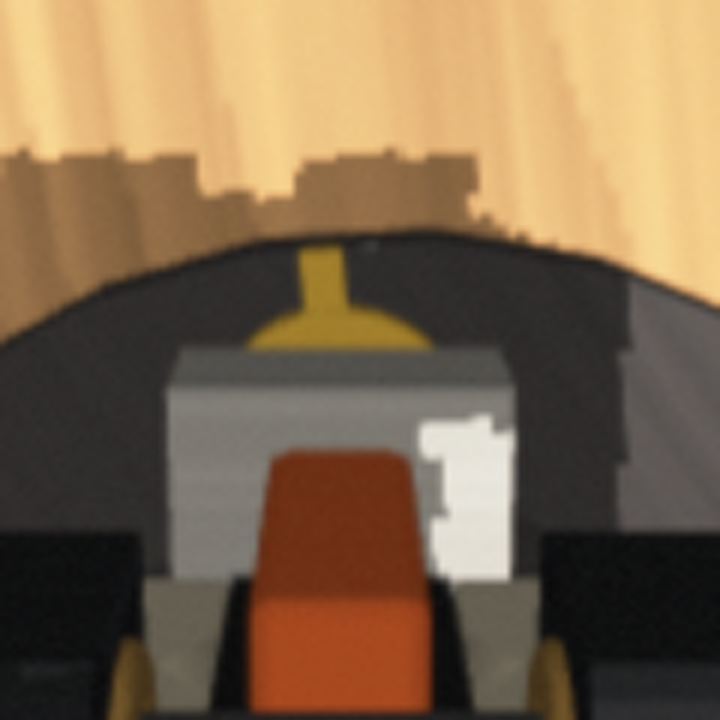

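The wrist crop shows the yellow collar centred at 340 against the socket at 341, with the pointer a few degrees anticlockwise of the blade, as computed. Lowering gently.

Emit:
send_rows([
  [1, [0.001, 0.001, -0.02], [0, 0, 0.001]],
  [1, [0, 0, -0.014], [0, 0, 0]],
  [1, [0, 0, -0.012], [0, 0, 0]],
  [1, [0, 0, -0.012], [0, 0, 0]],
])

```text
clock: 15.15
tool_pos: [0.5639, 0.1289, 0.137]
orientation: [-179.9, -0.3, -6.5]
force: [0.4, 0.3, -0.8]
opening: 0.0137
```

```bash
python3 - <<'E'
from h import *
fix(.5614,.128,.1225,-6.5)
E
```

```text
at [0.5639 0.1289 0.137 ] [-179.85   -0.31   -6.55] q [ 3.230e+01  1.560e+01 -1.900e+01  1.000e-01 -5.500e+01  1.411e+02] F [ 0.43  0.31 -0.8 ] M [-0.139  0.032  0.03 ] op 0.0137 t 15.15
shift units [-0.0099 -0.0035 -0.0581] turn [-0.0003  0.0009  0.0001] rows 0.038062368933964204
```

Emit:
send_rows([
  [1, [-0.01, -0.003, -0.012], [-0.0003, 0.0009, 0]],
  [1, [0, 0, -0.012], [0, 0, 0]],
  [1, [0, 0, -0.012], [0, 0, 0]],
])

```text
clock: 15.45
tool_pos: [0.5612, 0.128, 0.1276]
orientation: [-180.0, 0.0, -6.6]
force: [-0.5, 0.1, -1.7]
opening: 0.0141
```

```bash
python3 - <<'E'
from h import *
fix(.5614,.128,.1225,-6.5)
E
```

```text
at [0.5612 0.128  0.1276] [-179.99    0.     -6.56] q [ 32.3  16.1 -19.7  -0.  -54.2 141.1] F [-0.54  0.15 -1.72] M [-0.091  0.02  -0.01 ] op 0.0141 t 15.45
shift units [ 0.0007 -0.0001 -0.0202] turn [-0.     -0.      0.0002] rows 0.006628768405846609
```

The mouth is at 72 mm with no resistance, so the fit is found. Seat and start turning.

Emit:
send_rows([
  [1, [0, 0, -0.012], [0, 0, 0]],
  [1, [0, 0, -0.009], [0, 0, 0]],
  [1, [0, 0, 0], [0, 0, 0]],
])

```text
clock: 15.75
tool_pos: [0.5613, 0.128, 0.1218]
orientation: [180.0, 0.0, -6.5]
force: [-1.2, -0.3, 1.7]
opening: 0.0142
```

```bash
python3 - <<'E'
from h import *
fix(.5614,.128,.1222,-85)
E
```

```text
at [0.5613 0.128  0.1218] [179.99   0.    -6.54] q [ 32.3  16.4 -20.1   0.  -53.5 141.1] F [-1.18 -0.35  1.66] M [-0.1    0.59   0.041] op 0.0142 t 15.75
shift units [ 0.0006 -0.0001  0.0018] turn [ 0.     -0.     -0.2179] rows 9.156866123073822
```

Emit:
send_rows([
  [1, [0, 0, 0], [0, 0, -0.02]],
  [1, [0, 0, 0], [0, 0, -0.022]],
  [1, [0, 0, 0], [0, 0, -0.022]],
  [1, [0, 0, 0], [0, 0, -0.022]],
  [1, [0, 0, 0], [0, 0, -0.022]],
  [1, [0, 0, 0], [0, 0, -0.022]],
  [1, [0, 0, 0], [0, 0, -0.022]],
  [1, [0, 0, 0], [0, 0, -0.022]],
  [1, [0, 0, 0], [0, 0, -0.01]],
  [1, [0, 0, 0], [0, 0, 0]],
])

```text
clock: 16.75
tool_pos: [0.5619, 0.1273, 0.1237]
orientation: [180.0, -0.1, -75.5]
force: [-0.6, 0.3, -1.4]
opening: 0.0142
```

```bash
python3 - <<'E'
from h import *
fix(.5614,.128,.1222,-85)
E
```

```text
at [0.5619 0.1273 0.1237] [ 1.7999e+02 -1.1000e-01 -7.5460e+01] q [ 32.3  16.4 -20.    0.1 -53.7  72.2] F [-0.58  0.34 -1.39] M [-0.007  0.205 -0.024] op 0.0142 t 16.75
shift units [-0.0018  0.0027 -0.0061] turn [ 0.0003  0.     -0.0265] rows 1.1137883843021568
```

Emit:
send_rows([
  [1, [-0.001, 0.002, -0.006], [0, 0, -0.015]],
  [1, [0, 0, 0], [0, 0, -0.01]],
  [1, [0, 0, 0], [0, 0, 0]],
])

```text
clock: 17.05
tool_pos: [0.5619, 0.1273, 0.1228]
orientation: [-180.0, -0.2, -84.4]
force: [-1.0, 0.8, 0.9]
opening: 0.014
```

```bash
python3 - <<'E'
from h import *
fix(.5614,.128,.1222,-85)
E
```

```text
at [0.5619 0.1273 0.1228] [-1.7999e+02 -1.6000e-01 -8.4360e+01] q [ 32.3  16.4 -20.    0.2 -53.6  63.2] F [-1.    0.81  0.94] M [-0.039  0.5    0.012] op 0.014 t 17.05
shift units [-0.002   0.0028 -0.0024] turn [ 0.0004  0.0001 -0.0018] rows 0.0746285326184832
```

Emit:
send_rows([
  [1, [0, 0, 0], [0, 0, -0.014]],
  [1, [0, 0, 0], [0, 0, -0.014]],
])

```text
clock: 17.25
tool_pos: [0.5619, 0.1272, 0.123]
orientation: [-180.0, -0.2, -94.2]
force: [-1.5, -0.2, 1.0]
opening: 0.0141
```

```bash
python3 - <<'E'
from h import *
fix(.5614,.128,.1222,-265.5)
E
```

```text
at [0.5619 0.1272 0.123 ] [-1.7998e+02 -1.7000e-01 -9.4240e+01] q [ 32.3  16.4 -20.    0.2 -53.7  53.3] F [-1.51 -0.22  0.99] M [-0.276  0.326  0.096] op 0.0141 t 17.25
shift units [-0.0019  0.0031 -0.0032] turn [ 1.000e-04 -7.000e-04 -4.757e-01] rows 19.98835340147403
```

Bite confirmed, with torque up to 0.096 N m past about −85°. The end target is therefore about −265°; turning on.

Emit:
send_rows([
  [1, [-0.002, 0.003, -0.003], [0, 0, -0.022]],
  [1, [0, 0, 0], [0, 0, -0.022]],
  [1, [0, 0, 0], [0, 0, -0.022]],
  [1, [0, 0, 0], [0, 0, -0.022]],
  [1, [0, 0, -0.001], [0, 0, -0.022]],
  [1, [0, 0, 0], [0, 0, -0.022]],
  [1, [0, 0, 0], [0, 0, -0.022]],
  [1, [0, 0, -0.001], [0, 0, -0.022]],
  [1, [0, 0, 0], [0, 0, -0.022]],
  [1, [0, 0, 0], [0, 0, -0.022]],
])

```text
clock: 18.25
tool_pos: [0.5616, 0.1266, 0.1231]
orientation: [-179.9, -0.3, -174.4]
force: [-1.1, -0.7, 0.0]
opening: 0.0134
```

```bash
python3 - <<'E'
from h import *
fix(.5614,.128,.1222,-265.5)
E
```

```text
at [0.5616 0.1266 0.1231] [-179.88   -0.28 -174.39] q [ 32.2  16.5 -19.8  -0.  -54.  -26.5] F [-1.12 -0.7   0.04] M [-0.083  0.384  0.077] op 0.0134 t 18.25
shift units [-0.0009  0.0055 -0.0035] turn [-0.0003 -0.0009 -0.2531] rows 10.634017274205869
```

Emit:
send_rows([
  [1, [-0.001, 0.005, -0.0035], [0, -0.0009, -0.022]],
  [1, [0, 0, 0], [0, 0, -0.022]],
  [1, [0, 0, 0], [0, 0, -0.022]],
  [1, [0, 0, 0], [0, 0, -0.022]],
  [1, [0, 0, -0.001], [0, 0, -0.022]],
  [1, [0, 0, 0], [0, 0, -0.022]],
  [1, [0, 0, 0], [0, 0, -0.022]],
  [1, [0, 0, -0.001], [0, 0, -0.022]],
  [1, [0, 0, 0], [0, 0, -0.015]],
  [1, [0, 0, 0], [0, 0, 0]],
])

```text
clock: 19.25
tool_pos: [0.561, 0.1269, 0.123]
orientation: [-179.8, 0.0, 116.0]
force: [-1.5, -0.5, 0.1]
opening: 0.0137
```

```bash
python3 - <<'E'
from h import *
fix(.5614,.128,.1222,-265.5)
s=snapshot("scene"); crop(s,300,185,45,"pics/s12.png",7)
s=snapshot("wrist"); cv2.imwrite("pics/w12.png",s["color"])
E
```

```text
at [0.561  0.1269 0.123 ] [-1.7978e+02  3.0000e-02  1.1597e+02] q [ 32.2  16.4 -19.9   0.  -53.9 -96.3] F [-1.48 -0.54  0.11] M [-0.106  0.248 -0.015] op 0.0137 t 19.25
shift units [ 0.0018  0.0042 -0.003 ] turn [ 0.0002 -0.0006 -0.0597] rows 2.5064077491463954
```

View pics/s12.png

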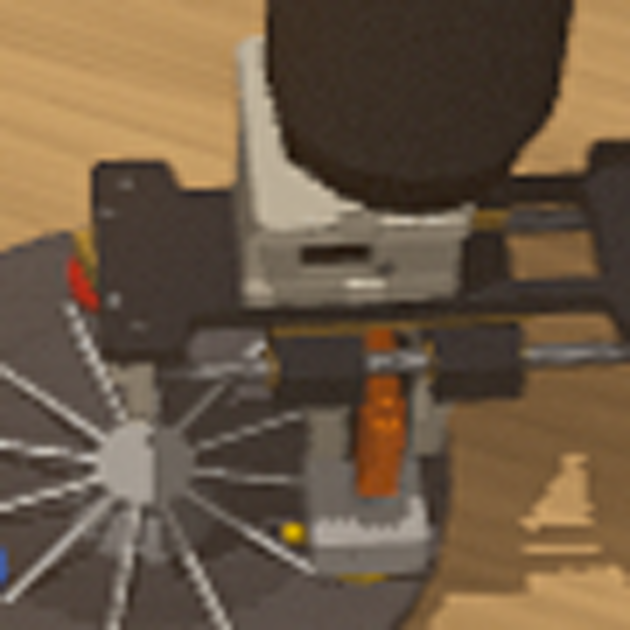

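View pics/w12.png

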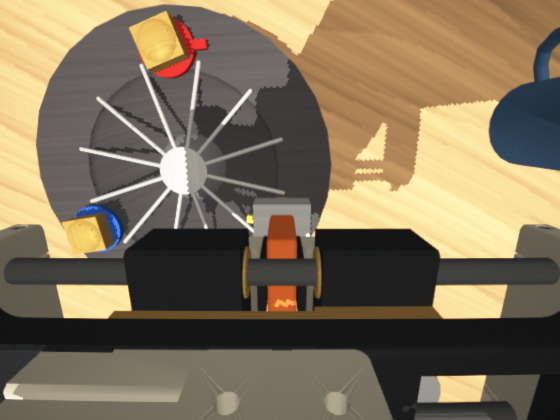

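Both pointers are visible in the wrist view: red at (200,44) and the yellow tip at (249,220). Measure both.

```bash
python3 - <<'E'
from h import *
for n in ["wrist","scene"]:
    s=snapshot(n); W=cloud(s)
    for nm,c in dict(red=(.484,.003),blu=(.6305,-.001)).items():
        b=(np.linalg.norm(W[...,:2]-c,axis=-1)<.024)&(W[...,2]>.079)&(W[...,2]<.085)
        if b.sum()>40: print(n,nm,b.sum(),cv2.minAreaRect(W[b][:,:2].astype(np.float32)))
    hsv=cv2.cvtColor(s["color"],cv2.COLOR_BGR2HSV).astype(int); H=hsv[...,0]
    for col,c0,m in [('red',(.484,.003),(H<5)|(H>174)),('yel',(.5612,.1278),(H>=24)&(H<35)),('blu',(.6315,-.001),(H>100)&(H<125))]:
        m=m&(hsv[...,1]>150)&(hsv[...,2]>50)
        v,u=np.nonzero(m); P=atz(s,np.c_[u,v],.0635)[:,:2]; d=np.linalg.norm(P-c0,axis=1); Q=P[d<.035]
        for c in (c0,np.array(c0)+[.001,0],np.array(c0)+[0,.001]):
            D=Q-c; r=np.linalg.norm(D,axis=1); k=(r>.021)
            if k.sum(): e=D[k].mean(0); print(n,col,len(Q),k.sum(),"bearing",round(np.degrees(np.arctan2(e[1],e[0]))%360,1),"rmax",r.max().round(4))
    s0=s
E
```

```text
wrist red 1847 ((0.48443737626075745, 0.0021885689347982407), (0.026899943128228188, 0.026737257838249207), 47.26161193847656)
wrist blu 1128 ((0.6310794949531555, -0.001731421798467636), (0.02644950896501541, 0.02735508233308792), 35.534996032714844)
wrist red 874 96 bearing 122.0 rmax 0.0269
wrist red 874 106 bearing 124.0 rmax 0.0275
wrist red 874 84 bearing 123.0 rmax 0.0261
wrist yel 4 4 bearing 286.2 rmax 0.0278
wrist yel 4 4 bearing 284.1 rmax 0.0275
wrist yel 4 4 bearing 285.6 rmax 0.0287
wrist blu 591 20 bearing 168.1 rmax 0.0217
wrist blu 591 1 bearing 261.4 rmax 0.0213
scene blu 78 ((0.6316754221916199, 0.0005444791167974472), (0.027810191735625267, 0.02497759275138378), 33.86647415161133)
scene yel 4 4 bearing 289.1 rmax 0.0244
scene yel 4 4 bearing 286.7 rmax 0.0241
scene yel 4 4 bearing 288.3 rmax 0.0253
```

Red reads about 86.6° (pointer 122°, head 47.3°), so it's fine to leave. Yellow has about 20° to go; I'll approach with a stop to check.

Emit:
send_rows([
  [1, [0.002, 0.004, -0.003], [0, 0, -0.02]],
  [1, [0, 0, 0], [0, 0, -0.018]],
  [1, [0, 0, 0], [0, 0, -0.008]],
  [1, [0, 0, 0], [0, 0, 0]],
])

```text
clock: 19.85
tool_pos: [0.561, 0.1271, 0.1222]
orientation: [-179.7, 0.1, 99.5]
force: [-0.9, -0.1, 0.5]
opening: 0.014
```

```bash
cat >> h.py <<'E'
def yelp():
  for n in ["wrist","scene"]:
    s=snapshot(n); hsv=cv2.cvtColor(s["color"],cv2.COLOR_BGR2HSV).astype(int); H=hsv[...,0]
    m=(H>=22)&(H<35)&(hsv[...,1]>150)&(hsv[...,2]>50)
    v,u=np.nonzero(m); P=atz(s,np.c_[u,v],.0635)[:,:2]
    c=np.array((.5612,.1275) if n=="wrist" else (.5618,.1290))
    D=P-c; r=np.linalg.norm(D,axis=1); k=(r>.018)&(r<.034)&(D[:,1]<0)
    print(n,k.sum(), np.c_[u[k],v[k],np.degrees(np.arctan2(D[k,1],D[k,0]))%360,r[k]*1000].round(1).tolist()[:12])
    if k.sum(): e=D[k].mean(0); print("bearing",np.degrees(np.arctan2(e[1],e[0]))%360)
  return s
E
python3 - <<'E'
from h import *
fix(.5614,.128,.1222,94.5)
s=yelp(); crop(s,300,210,30,"pics/s13.png",10)
E
```

```text
at [0.561  0.1271 0.1222] [-1.797e+02  9.000e-02  9.949e+01] q [  32.2   16.5  -19.8   -0.   -53.9 -112.7] F [-0.93 -0.06  0.52] M [-0.005  0.379  0.07 ] op 0.014 t 19.85
shift units [ 0.0017  0.0036 -0.0002] turn [ 0.0004 -0.0008 -0.0139] rows 0.582725672480767
wrist 40 [[249.0, 215.0, 267.4, 25.9], [248.0, 216.0, 269.4, 26.5], [249.0, 216.0, 269.1, 25.8], [250.0, 216.0, 268.8, 25.0], [251.0, 216.0, 268.5, 24.2], [247.0, 217.0, 271.4, 27.2], [248.0, 217.0, 271.2, 26.4], [249.0, 217.0, 270.9, 25.7], [250.0, 217.0, 270.7, 24.9], [251.0, 217.0, 270.4, 24.1], [252.0, 217.0, 270.1, 23.3], [247.0, 218.0, 273.1, 27.1]]
bearing 274.4643569878371
scene 4 [[296.0, 213.0, 270.5, 26.8], [297.0, 213.0, 268.3, 24.5], [296.0, 214.0, 276.9, 25.9], [303.0, 222.0, 357.1, 19.2]]
bearing 285.62014816296664
```

View pics/s13.png

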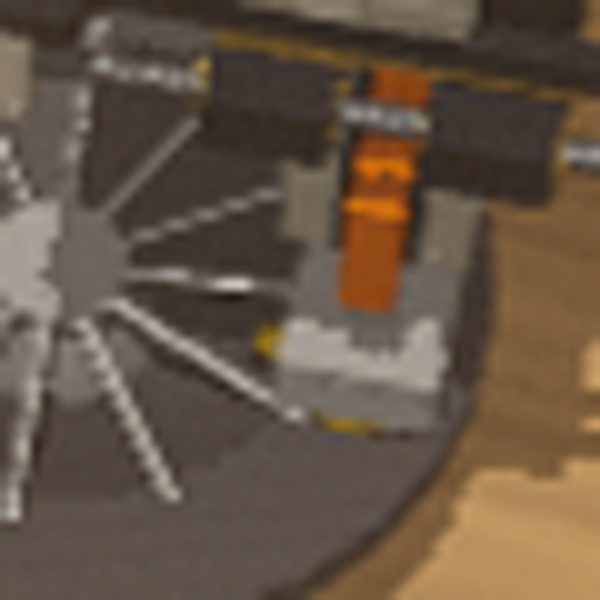

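The wrist view, with the whole pointer visible (40 px), gives 274.5°. The target is 268.4°, so turn about 6° more.

Emit:
send_rows([
  [1, [0.001, 0.002, 0], [0, 0, -0.011]],
  [1, [0, 0, 0], [0, 0, -0.004]],
  [1, [0, 0, 0], [0, 0, 0]],
])

```text
clock: 20.25
tool_pos: [0.561, 0.1272, 0.1223]
orientation: [-179.7, 0.1, 94.4]
force: [-2.1, -0.6, 1.4]
opening: 0.0139
```

```bash
python3 - <<'E'
from h import *
fix(.5614,.128,.1222,93.5)
s=yelp(); w=snapshot("wrist"); crop(w,260,215,35,"pics/w14.png",10)
E
```

```text
at [0.561  0.1272 0.1223] [-1.7967e+02  1.3000e-01  9.4420e+01] q [ 3.220e+01  1.660e+01 -1.980e+01 -1.000e-01 -5.400e+01 -1.178e+02] F [-2.13 -0.58  1.39] M [-0.117  0.353  0.028] op 0.0139 t 20.25
shift units [ 0.0016  0.0032 -0.0003] turn [ 0.0004 -0.0009 -0.0026] rows 0.10748457574030852
wrist 41 [[247.0, 216.0, 264.7, 27.3], [248.0, 216.0, 264.4, 26.5], [249.0, 216.0, 264.1, 25.8], [250.0, 216.0, 263.8, 25.0], [251.0, 216.0, 263.4, 24.2], [247.0, 217.0, 266.4, 27.2], [248.0, 217.0, 266.1, 26.4], [249.0, 217.0, 265.9, 25.7], [250.0, 217.0, 265.6, 24.9], [251.0, 217.0, 265.3, 24.1], [252.0, 217.0, 265.0, 23.3], [247.0, 218.0, 268.1, 27.1]]
bearing 269.59797325962785
scene 2 [[296.0, 213.0, 270.5, 26.8], [303.0, 222.0, 357.1, 19.2]]
bearing 304.9412395802986
```

View pics/w14.png

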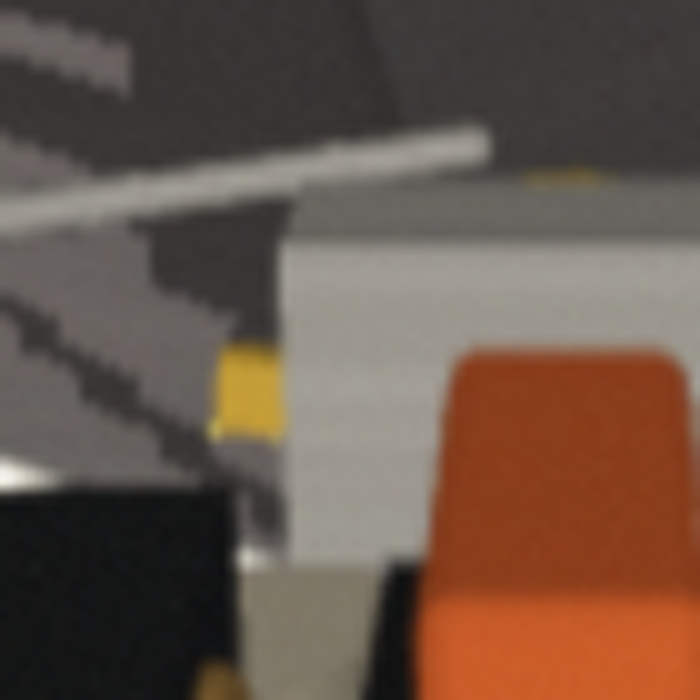

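Yellow reads 269.6°, about 179° turned, and dead reckoning agrees (178–180°). Raise to the neutral seat height and release.

Emit:
send_rows([
  [1, [0, 0, 0.003], [0, 0, 0]],
  [0, [0, 0, 0], [0, 0, 0]],
  [0, [0, 0, 0], [0, 0, 0]],
  [0, [0, 0, 0], [0, 0, 0]],
  [0, [0, 0, 0], [0, 0, 0]],
  [0, [0, 0, 0], [0, 0, 0]],
  [0, [0, 0, 0], [0, 0, 0]],
  [0, [0, 0, 0], [0, 0, 0]],
])

```text
clock: 21.2
tool_pos: [0.5618, 0.1278, 0.1231]
orientation: [-179.8, 0.1, 94.6]
force: [0.3, 0.3, -0.3]
opening: 0.0645
```

```bash
python3 - <<'E'
from h import *
fix(.5614,.128,.1222,93.5)
w=snapshot("wrist"); cv2.imwrite("pics/w15.png",w["color"])
E
```

```text
at [0.5618 0.1278 0.1231] [-1.7975e+02  8.0000e-02  9.4560e+01] q [ 3.220e+01  1.650e+01 -1.970e+01 -1.000e-01 -5.400e+01 -1.176e+02] F [ 0.26  0.34 -0.26] M [-0.031 -0.006  0.029] op 0.0645 t 21.2
shift units [-0.0016  0.0008 -0.0037] turn [ 0.0003 -0.0007 -0.003 ] rows 0.12426689763063921
```

View pics/w15.png

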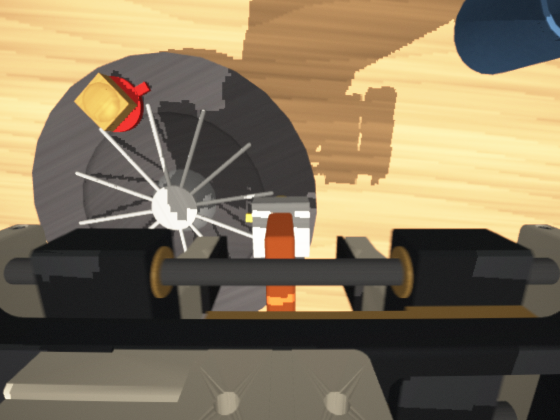

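Released, with the key upright between the open fingers. Now lift straight up and back off.

Emit:
send_rows([
  [0, [0, 0, 0.03], [0, 0, 0]],
  [0, [0, 0, 0.08], [0, 0, 0]],
  [0, [0, 0, 0.1], [0, 0, 0]],
  [0, [0, 0, 0.12], [0, 0, 0]],
  [0, [0, 0, 0.12], [0, 0, 0]],
  [0, [0, 0, 0.1], [0, 0, 0]],
  [0, [-0.12, -0.16, 0.04], [0, 0, 0]],
  [0, [-0.12, -0.16, 0], [0, 0, 0]],
  [0, [-0.1, -0.16, 0], [0, 0, 0]],
  [0, [-0.06, -0.16, 0], [0, 0, 0]],
  [0, [0, -0.16, 0], [0, 0, 0]],
  [0, [0, -0.12, 0], [0, 0, 0]],
])

```text
clock: 22.45
tool_pos: [0.4575, -0.1058, 0.283]
orientation: [179.8, 0.1, 95.0]
force: [1.1, 0.8, 0.1]
opening: 0.0878
```

```bash
python3 - <<'E'
from h import *
fix(.5614,.128,.1222,93.5)
s=snapshot("scene"); cv2.imwrite("pics/s16.png",s["color"]); crop(s,275,200,50,"pics/s16c.png",6); W=cloud(s)
t=snapshot("top"); cv2.imwrite("pics/t16.png",t["color"]); crop(t,280,215,55,"pics/t16c.png",6)
for n,q in(("scene",s),("top",t)):
    W=cloud(q); b=(np.linalg.norm(W[...,:2]-[.5615,.128],axis=-1)<.035)&(W[...,2]>.07)&(W[...,2]<.2)
    z=W[b][:,2]; tp=b&(W[...,2]>.152); print(n,b.sum(),"top z",np.percentile(z,[50,90,97,100]).round(4),np.median(W[tp],0) if tp.any() else 0, cv2.minAreaRect(W[tp][:,:2].astype(np.float32)))
    g=b&(W[...,2]>.078)&(W[...,2]<.1); print("socket top z",np.median(W[g][:,2]))
E
```

```text
at [ 0.4575 -0.1058  0.283 ] [1.7982e+02 1.4000e-01 9.4990e+01] q [ 11.2  -1.4 -19.    0.2 -72.3 -96.3] F [1.11 0.81 0.07] M [ 0.049 -0.137 -0.033] op 0.0878 t 22.45
shift units [ 0.4155  0.9352 -0.6434] turn [ 0.0003  0.0005 -0.0041] rows 0.1739336292751427
scene 411 top z [0.0904 0.1602 0.1623 0.1644] [0.56400461 0.1300684  0.1595088 ] ((0.563067615032196, 0.13000188767910004), (0.04662778973579407, 0.014099936001002789), 4.986504554748535)
socket top z 0.08796939341145138Traceback (most recent call last):
  File "<stdin>", line 7, in <module>
    return _quantile_unchecked(
        a, q, axis, out, overwrite_input, method, keepdims, weights)
    return _ureduce(a,
                    func=_quantile_ureduce_func,
    ...<5 lines>...
                    overwrite_input=overwrite_input,
                    method=method)
    r = func(a, **kwargs)
    result = _quantile(arr,
                       quantiles=q,
    ...<2 lines>...
                       out=out,
                       weights=wgt)
    slices_having_nans = np.isnan(arr[-1, ...])
                                  ~~~^^^^^^^^^
IndexError: index -1 is out of bounds for axis 0 with size 0
```

View pics/s16c.png

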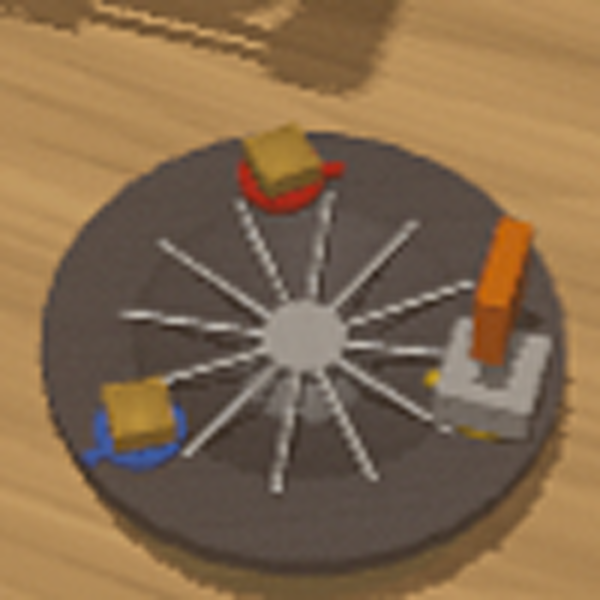

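View pics/t16c.png

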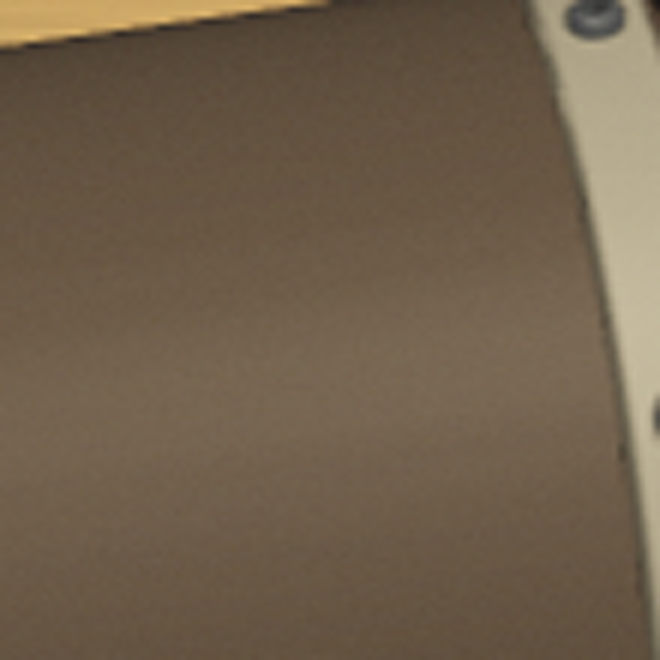

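The key stands upright: socket top at 88 mm and blade top at 160 mm, which puts the mouth at 68 mm, fully seated. The red and blue nuts are clear and the arm is away. I'll let it settle, then hand in.

Emit:
send_rows([
  [0, [0, 0, 0], [0, 0, 0]],
  [0, [0, 0, 0], [0, 0, 0]],
  [0, [0, 0, 0], [0, 0, 0]],
])

```text
clock: 22.85
tool_pos: [0.4577, -0.1065, 0.2838]
orientation: [179.8, 0.1, 94.7]
force: [-0.3, 0.0, -0.4]
opening: 0.0876
```

```bash
python3 - <<'E'
from h import *
o=sensors.get_obs(); print(o['clock'],np.abs(o['qvel']).max(),o['force'])
print(order.close_job())
E
```

```text
22.85 0.6179050068111243 [-0.26431244  0.04089236 -0.43955649]
the job is handed in; nothing more can be done
None
```

I tightened the red nut about one quarter turn, then the yellow nut about two, and left the key standing fully seated on yellow. The job was handed in at 22.9 s of the 72 s allowed.

- **Red:** I counted from the bite, felt as a torque rise to about 0.1 N m near the computed angle. By its pointer it turned about 87°. Dead reckoning from the tool gave about 88.7°, so the two disagree by roughly 2°, and red is probably about 3° short of the full quarter turn.
- **Yellow:** counted from the bite in the same way. The wrist camera put the pointer at about 179°, and dead reckoning gave 178–180°. The scene camera saw only a few pixels of that pointer, so I did not rely on it.
- **Key:** after release, the scene camera put the socket top at 88 mm and the blade top at 160 mm. That puts the mouth at 68 mm, which is fully seated.
- **Other checks:** the blue nut's pointer still looked straight out in the last picture, though I did not measure it again. The arm never went near the mug, bottle or reel core. It was clear of everything when I handed in. The arm blocked the top camera for the last look, so the final check rests on the scene camera alone.

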